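# Clear the turntable to dry and scrub its seam

### The job

Snap the folding drying stand by the turntable fully open, then move every sippy cup off the turntable and stand it upright on the stand's tray. Then take the palm scrubber by its grip, press it flat and squarely down on the middle of the soap pump's round plate until the plate bottoms out, and draw it face down, touching, slowly (about 4 cm/s) along the whole seam of the turntable from the end nearer the robot to the far end. Finally set the scrubber upright on the middle of its rest; leave the stand open with the cups on it, and the other kitchen things where they are.

Things in the scene. Friction and masses are not known exactly. Their poses are not given: they have to be found in the camera images.
- tray_mid (a point): fixed aluminium drying stand: flat tray 150 mm (its x) by 370 mm (its y), top 12 mm above the worktop, no rim. This point lies on the tray's top surface, midway along its length and 15 mm nearer the robot than its centre, so the tray runs from -60 to +90 mm in x and -185 to +185 mm in y; cups stand well around this line (x 0, y -90, 0 and +90 mm). The x axis points away from the robot, across the tray, towards the hinge; z up
- stand_hinge (a point): middle of the hinge axis of the stand's wire frame, 45 mm above the worktop close to the edge of the tray away from the robot; the axis runs along the stand's y
- frame_bar (a point): middle of the cross bar of the stand's U-shaped wire frame: a straight round steel bar 10 mm thick, 360 mm long along the stand's y, 130 mm from the hinge axis. A second, thinner wire (6 mm) runs parallel to it, 55 mm from the hinge axis. Folded, the frame lies level over the tray, with the bar 45 mm above the worktop (33 mm above the tray) at the side towards the robot; it swings up and over, away from the robot
- stand_frame (a joint): angle of the stand's wire frame, rad: 0 folded level over the tray, 1.57 straight up, 1.95 fully open leaning back against its stop. An over-centre spring pushes it towards folded below about 1.0 and towards open above; it takes about 4 N at the bar to lift it off
- cup_a_mid (a point): centre, half-way up, of a sippy cup: upright round body 58 mm across and 62 mm high, above it a screw lid 62 mm across (62 to 78 mm up) and a small spout to 92 mm; 120 g. z is up through the spout. The cups are alike but for their shade, and any place on the tray suits any cup. Each starts upright on the turntable disc; two or three cups are present, an absent one reads None
- cup_b_mid (a point): centre, half-way up, of a sippy cup: upright round body 58 mm across and 62 mm high, above it a screw lid 62 mm across (62 to 78 mm up) and a small spout to 92 mm; 120 g. z is up through the spout. The cups are alike but for their shade, and any place on the tray suits any cup. Each starts upright on the turntable disc; two or three cups are present, an absent one reads None
- cup_c_mid (a point): centre, half-way up, of a sippy cup: upright round body 58 mm across and 62 mm high, above it a screw lid 62 mm across (62 to 78 mm up) and a small spout to 92 mm; 120 g. z is up through the spout. The cups are alike but for their shade, and any place on the tray suits any cup. Each starts upright on the turntable disc; two or three cups are present, an absent one reads None
- scrub_grip (a point): middle of the wooden grip of the palm scrubber, the height to hold it: a square upright grip 30 by 30 mm (faces across its x and y) from 16 to 70 mm above the foot, on a flat round foot 60 mm across and 16 mm thick; this point is 45 mm above the underside; z up. 140 g. It starts upright on its rest
- scrub_foot (a point): centre of the flat underside of the palm scrubber (the face that scrubs and presses), z up through the grip
- rest_top (a point): centre of the top of the scrubber's fixed rest, a flat white round ceramic block 88 mm across and 12 mm high
- plate_top (a point): centre of the top of the soap pump's sprung round steel plate, 74 mm across, 62 mm above the worktop when up, on a grey box 92 by 92 mm and 45 mm high. The pump and the rest stand on the robot's right, and may stand either way round
- soap_plate (a joint): how far the soap plate is pressed down, m: 0 up, 0.010 bottomed out; sprung, 4 N to start and 12 N at the bottom; it springs back
- seam_0 (a point): near end of the dark straight seam (180 mm between its end points, points 45 mm apart) across the middle of the turntable, a fixed round white disc 260 mm across whose top, with these points on it, is 20 mm above the worktop; it does not turn. x runs along the seam from the near to the far end
- seam_1 (a point): first quarter of the dark straight seam (180 mm between its end points, points 45 mm apart) across the middle of the turntable, a fixed round white disc 260 mm across whose top, with these points on it, is 20 mm above the worktop; it does not turn. x runs along the seam from the near to the far end
- seam_2 (a point): middle of the dark straight seam (180 mm between its end points, points 45 mm apart) across the middle of the turntable, a fixed round white disc 260 mm across whose top, with these points on it, is 20 mm above the worktop; it does not turn. x runs along the seam from the near to the far end
- seam_3 (a point): third quarter of the dark straight seam (180 mm between its end points, points 45 mm apart) across the middle of the turntable, a fixed round white disc 260 mm across whose top, with these points on it, is 20 mm above the worktop; it does not turn. x runs along the seam from the near to the far end
- seam_4 (a point): far end of the dark straight seam (180 mm between its end points, points 45 mm apart) across the middle of the turntable, a fixed round white disc 260 mm across whose top, with these points on it, is 20 mm above the worktop; it does not turn. x runs along the seam from the near to the far end
- straw_brush: bystander, a loose straw brush, to be left where it is; origin at its underside
- pot: bystander, a loose little pot, to be left where it is; origin at its underside
- dish_soap: bystander, a loose bottle, to be left where it is; origin at its underside
- bowl: bystander, a loose bowl, to be left where it is; origin at its underside
- mug: bystander, a loose mug, to be left where it is; origin at its underside
- jar: bystander, a loose jar, to be left where it is; origin at its underside
- spoon: bystander, a loose spoon, to be left where it is; origin at its underside
There are look-alikes about, which are no part of the job. What is shaped like the part that bears cup_c_mid but yellow is not meant.

How it is judged:
By the outcome, as a careful person would: the job done as asked, in the order asked, and still so for the second after the job is handed in, with the robot touching nothing.
Of cup_a, cup_b, cup_c only 2 to 3 are there at a start; the rules pass over those that are not, and their reading is None.
At some moment in a run one of cup_a, cup_b, cup_c may be knocked a few centimetres aside while the robot is not near it.
Once in a run the grip may slacken for a moment while it holds something.
It also fails if it takes over 200 s, if anything falls off the work surface, if the arm or the gripper's body presses on something with over 40 N, if the wrist force passes 120 N, or if a joint passes its speed limit or range.

### The arm

A 6-joint arm with a two-finger parallel gripper is mounted at the origin on the work surface. World frame = base frame: x ahead of the robot, y to its left, z up, the work surface at z = 0. Lengths are in m, angles in rad, forces in N, time in s.
With the tool pointing down it reaches from about 0.325 to 0.75 m from the base axis. Payload 7.6 kg.
Tool frame: the origin (TCP) lies midway between the tips of the shut fingers; the grasp point (between the pads) lies 19 mm behind it (ctrl.pinch_z is the distance from the TCP to the grasp point, in m); y points along the fingers, z is the direction in which the jaws open and shut, and the axes are right-handed (so a half turn about y gives the same grasp; the last joint's range is limited). The gripper opens to 85 mm and grips with 20 to 120 N. Pads are 22 mm wide; open, the fingers measure 114 mm over their backs; the gripper's body (76 mm by 85 mm) begins 54 mm behind the grasp point. The pads swing forward as they close: fully open they stand 13 mm farther back than shut.
Start: joints at [1.234, 0.052, 1.401, -0, 1.689, -0.07], TCP at [0.138, 0.506, 0.231] pointing down, gripper open.
Joint ranges: [-2.9, 2.9], [-0.91, 2.17], [0.12, 2.37], [-1.06, 4.2], [0.26, 2.73], [-2.93, 2.93]. Speed limits (rad/s): [2.57, 2.57, 3.01, 3.14, 3.14, 3.14].

### API

Orientations are given as a unit quaternion [w, x, y, z].
In Python, from cell import ctrl gives the robot as it stands. The module is installed in compiled form; this text tells all that it offers.
- The arm moves only by the tool apply_moves, never from a script. Its argument "series" is a list of rows, each an object with "travel": the shift along the tool's x, y, z in cm, a list of three; "spin": the turn about the tool's y in rad; "jaw": the finger opening in cm, from 0 to 8.54. In form: [{"travel": [x, y, z], "spin": spin, "jaw": jaw}, ...]. A call has 1 to 20 rows; each row is the pose to reach, as a shift and turn from the pose commanded when the call began, along the tool's axes at that moment; what a row does not reach only later rows make up. A row lasts 1/12 s, in which the tool goes at most 41.7 mm and 7.16 degrees, less where a joint would pass 70% of its speed; a pose out of reach is approached as far as the arm can. A call with a gripper value outside its range is refused whole. The fingers move at their own pace and stop on an object; "squeeze" is the grip in N (left out, the last holds). Time passes only in rows, so rows that repeat a pose let the fingers close. It gives the time, the measured TCP pose, the force and the opening at its end, in the units of the state.
- ctrl.observe(): the state, without advancing time (a new reading comes with each control period).
- ctrl.read_camera(name): name is "side" or "top"; returns a dict with "image" (400x640x3 uint8, red, green, blue), "z_map" (400x640 float32, m along the optical axis (not along the pixel's ray), 0 where there is no reading), "fx", "fy", "cx", "cy" (pixels), "k1" (the pictures are not rectified: a ray, as slopes to the right and down, at radius r is drawn at 1 + k1 r^2 times it, then the intrinsics apply), "extrinsics" (4x4, takes a point from camera to world coordinates). Camera axes: x right, y down, z forward; pixel columns grow to the right and rows downward; lengths in m; the calibration is good to about 2 mm. A picture is of the moment at which its call begins.
- ctrl.finish_job(): hands the job in, once; it reports no verdict.
The state is a dict: "t": time; "q": joint angles; "joint_velocities": joint speeds; "effort": joint torques, N m; "tcp_pos": TCP position; "orientation": TCP orientation; "contact_force": force on the tool from outside, world axes, zero at the start; "torque": the same for the moment, N m; "grip_width": opening from 0.0 (shut) to 1.0 (fully open).
Only numpy, scipy, OpenCV 4.12 (cv2) and the standard library are available. Lean on these libraries where they do the work, as an engineer would, in place of code of your own. Each camera call takes 0.05 s, during which the arm holds its last target.

## Working session

There is one attempt and no reset: what is moved stays moved. The work goes in short steps, Python scripts to look and compute and a tool call to move; the robot and the scene stay as the last step left them, time stands still between calls to the robot, and variables do not carry over. Pictures are saved under pics/ and viewed, and the job is handed in when it is done.

Besides the shell and the picture viewer there is one more tool, called after "Request:" by a JSON object that holds its "fn" and its "kwargs", one argument or row to a line. apply_moves: Moves the arm, as the interface text tells. Its arguments: {"type":"object","properties":{"series":{"type":"array","items":{"type":"object","properties":{"travel":{"type":"array","items":{"type":"number"}},"spin":{"type":"number"},"jaw":{"type":"number"}}}},"squeeze":{"type":"number"}},"required":["series"]}

```bash
mkdir -p pics; cat > h.py <<'E'
import numpy as np, cv2
from cell import ctrl
def cam(n,save=None):
    c=ctrl.read_camera(n)
    if save: cv2.imwrite(f'pics/{save}.png',cv2.cvtColor(c['image'],cv2.COLOR_RGB2BGR))
    return c
def ray(c,u,v):
    x=(u-c['cx'])/c['fx']; y=(v-c['cy'])/c['fy']
    rd=np.hypot(x,y); r=rd
    for _ in range(20): r=rd/(1+c['k1']*r*r)
    s=r/rd if rd>0 else 1
    return np.array([x*s,y*s,1.])
def onz(c,u,v,z):
    E=np.array(c['extrinsics']); d=E[:3,:3]@ray(c,u,v); o=E[:3,3]
    return o+d*(z-o[2])/d[2]
def dep(c,u,v):
    E=np.array(c['extrinsics']); return E[:3,:3]@(ray(c,u,v)*c['z_map'][int(round(v)),int(round(u))])+E[:3,3]
def cloud(c):
    E=np.array(c['extrinsics']); H,W=c['z_map'].shape
    u,v=np.meshgrid(np.arange(W),np.arange(H))
    x=(u-c['cx'])/c['fx']; y=(v-c['cy'])/c['fy']; rd=np.hypot(x,y); r=rd.copy()
    for _ in range(20): r=rd/(1+c['k1']*r*r)
    s=np.where(rd>0,r/np.maximum(rd,1e-9),1)
    P=np.stack([x*s,y*s,np.ones_like(x)],-1)*c['z_map'][...,None]
    P=P@E[:3,:3].T+E[:3,3]; P[c['z_map']==0]=np.nan
    return P
def proj(c,p):
    E=np.array(c['extrinsics']); q=E[:3,:3].T@(np.asarray(p)-E[:3,3]); x,y=q[0]/q[2],q[1]/q[2]
    f=1+c['k1']*(x*x+y*y); return c['fx']*x*f+c['cx'],c['fy']*y*f+c['cy']
E
python3 - <<'E'
from h import *
for n in('top','side'):
    c=cam(n,n+'0'); print(n,c['fx'],c['fy'],c['cx'],c['cy'],c['k1']);print(np.round(c['extrinsics'],3))
s=ctrl.observe();print(s); print(ctrl.pinch_z)
E
```

```text
top 364.98722591603587 364.98722591603587 319.69220092263316 203.56728024783297 0.020620207015057665
[[-0.016 -0.993  0.117  0.448]
 [-1.     0.017  0.005  0.011]
 [-0.007 -0.116 -0.993  0.909]
 [ 0.     0.     0.     1.   ]]
side 508.80499905651834 508.80499905651834 321.5518071459759 206.85993028937574 -0.03212041209562089
[[ 0.971 -0.126  0.201  0.257]
 [-0.237 -0.535  0.811 -1.182]
 [ 0.005 -0.835 -0.55   0.894]
 [ 0.     0.     0.     1.   ]]
{'t': 0.1, 'q': array([ 1.23371775e+00,  5.27796712e-02,  1.40160570e+00, -3.00555151e-06,
        1.68858945e+00, -7.02734500e-02]), 'joint_velocities': array([ 0.00037988, -0.00057744, -0.00222391, -0.00024119,  0.00155332,
       -0.00015916]), 'effort': array([ 1.32060519e-03, -3.82581675e+01, -3.60987031e+01, -1.03627212e-04,
        4.69600142e-03,  1.31735177e-05]), 'tcp_pos': array([0.13829587, 0.50618833, 0.23056239]), 'orientation': array([-0.70034522,  0.70130278, -0.09414823,  0.09395261]), 'contact_force': array([-0.12430793, -0.04557125, -0.18913826]), 'torque': array([ 0.00565984, -0.0543071 ,  0.01230964]), 'grip_width': 0.9987242472658139}
0.0187
```

View pics/top0.png

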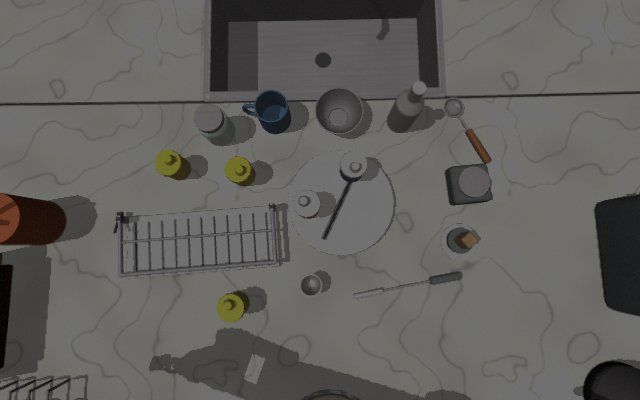

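View pics/side0.png

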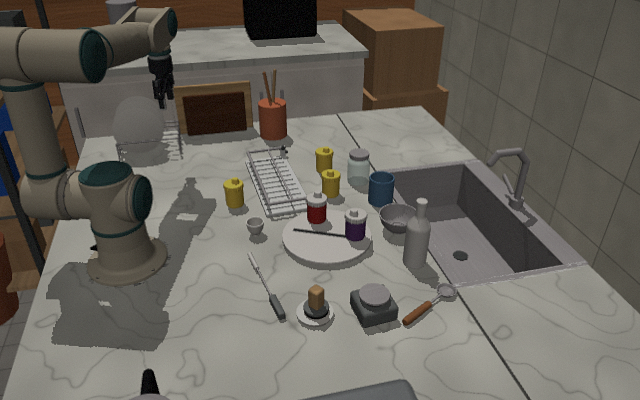

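```bash
python3 - <<'E'
from h import *
c=cam('top');P=cloud(c)
im=cv2.cvtColor(c['image'],cv2.COLOR_RGB2BGR)
def enh(a): return np.clip(a.astype(float)*1.6,0,255).astype(np.uint8)
cv2.imwrite('pics/stand.png',cv2.resize(enh(im[195:290,105:295]),None,fx=4,fy=4,interpolation=cv2.INTER_CUBIC))
cv2.imwrite('pics/tt.png',cv2.resize(enh(im[140:265,280:410]),None,fx=4.5,fy=4.5,interpolation=cv2.INTER_CUBIC))
cv2.imwrite('pics/scr.png',cv2.resize(enh(im[150:270,430:510]),None,fx=4.8,fy=4.8,interpolation=cv2.INTER_CUBIC))
s=cam('side'); im=cv2.cvtColor(s['image'],cv2.COLOR_RGB2BGR)
cv2.imwrite('pics/s1.png',cv2.resize(enh(im[135:275,220:400]),None,fx=4.2,fy=4.2,interpolation=cv2.INTER_CUBIC))
cv2.imwrite('pics/s2.png',cv2.resize(enh(im[260:340,280:420]),None,fx=5,fy=5,interpolation=cv2.INTER_CUBIC))
E
```

```text
(no output)
```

View pics/stand.png

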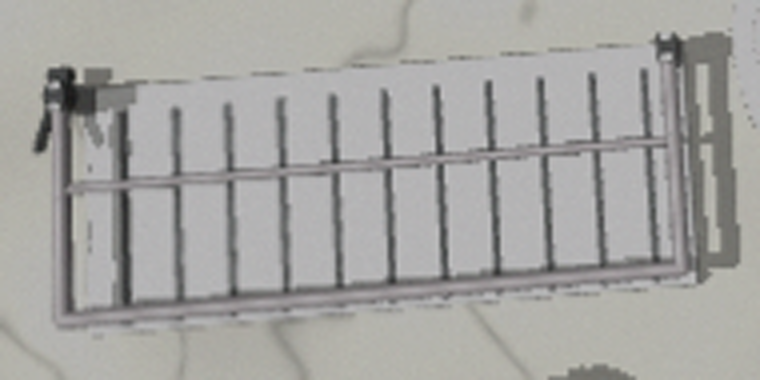

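View pics/tt.png

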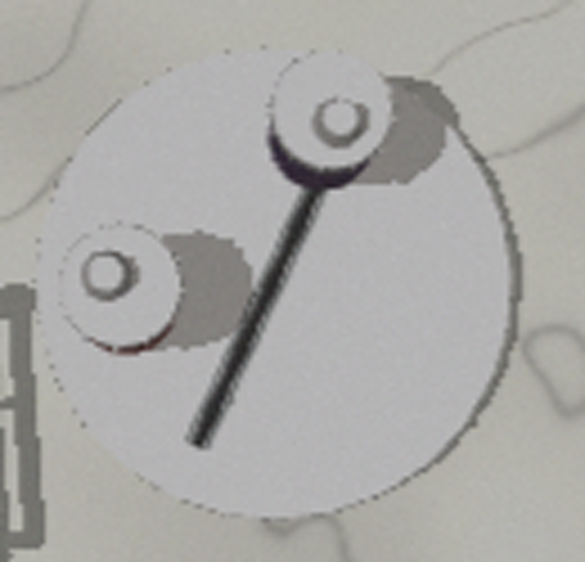

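View pics/scr.png

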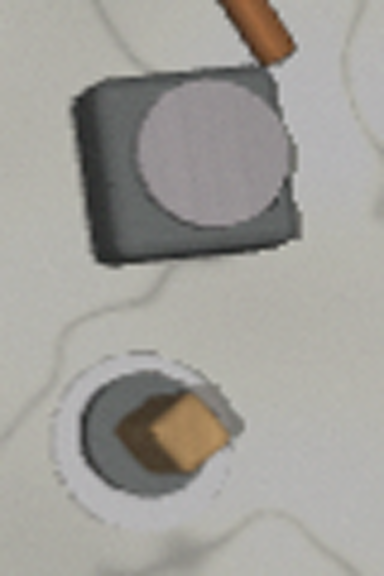

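View pics/s1.png

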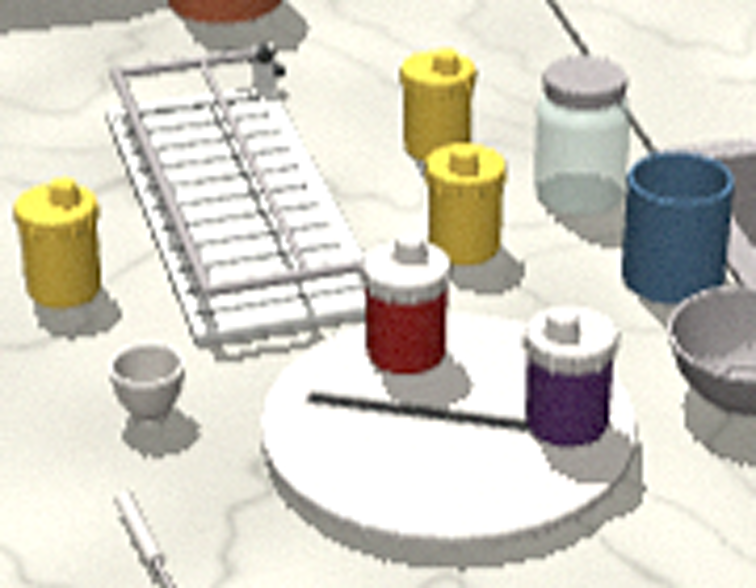

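View pics/s2.png

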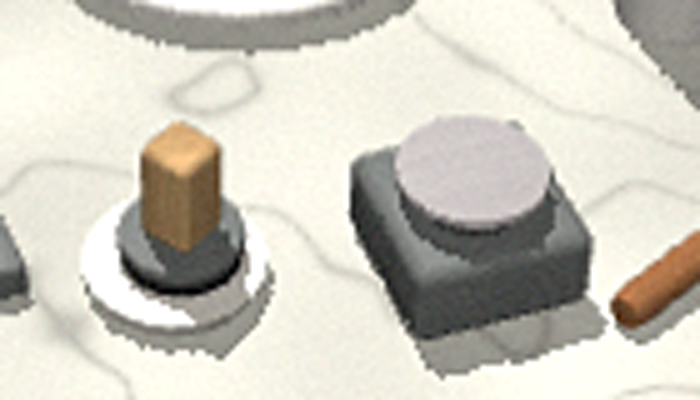

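```bash
python3 - <<'E'
from h import *
c=cam('top');P=cloud(c); s=cam('side');S=cloud(s)
o=lambda u,v:(105+u/4-.375,195+v/4-.375)
for n,u,v in[('barL',60,320),('barR',686,271),('barM',373,295),('hL',60,92),('hR',668,48),]:
    print(n,onz(c,*o(u,v),.045).round(4), dep(c,*o(u,v)).round(3))
# disc circle by hough on image edges
img=c['image'].astype(int)
# seam
t=lambda u,v:(280+u/4.5-.39,140+v/4.5-.39)
print('seam0',onz(c,*t(198,443),.02)); print('seamdir',onz(c,*t(315,190),.02))
# disc mask by height
m=(np.abs(P[...,2]-.02)<.006)&(P[...,0]>.3)&(np.abs(P[...,1])<.25)
m=cv2.morphologyEx(m.astype(np.uint8),cv2.MORPH_OPEN,np.ones((5,5)))
n,l,st,ce=cv2.connectedComponentsWithStats(m)
i=1+np.argmax(st[1:,4]);cn=max(cv2.findContours((l==i).astype(np.uint8),0,1)[0],key=cv2.contourArea)
pts=np.array([onz(c,*p[0],.02)[:2] for p in cv2.convexHull(cn)]);print('disc',cv2.minEnclosingCircle(pts.astype(np.float32)*1000))
# objects by height: lids
for name,Q,box in[('tt',P,(280,140,410,265))]:
    pass
allp=lambda Q,lo,hi,x0,x1,y0,y1:(Q[...,2]>lo)&(Q[...,2]<hi)&(Q[...,0]>x0)&(Q[...,0]<x1)&(Q[...,1]>y0)&(Q[...,1]<y1)
for nm,lo,hi in[('lid',.088,.106),('spout',.106,.12)]:
  for Q,cc,z in((P,c,lo),(S,s,lo)):
    m=allp(Q,lo,hi,.35,.65,-.15,.2).astype(np.uint8);n,l,st,ce=cv2.connectedComponentsWithStats(m)
    for k in range(1,n):
        if st[k,4]>8:
            q=Q[l==k]; print(nm,st[k],ce[k].round(1),'mean',np.nanmean(q,0).round(4),'ext',np.nanmin(q,0).round(3),np.nanmax(q,0).round(3))
# scrubber, rest, pump
for nm,lo,hi in[('grip',.05,.09),('plate',.054,.07),('rest',.007,.016),('foot',.022,.035)]:
  for Q in(P,S):
    m=allp(Q,lo,hi,.3,.6,-.4,-.15).astype(np.uint8);n,l,st,ce=cv2.connectedComponentsWithStats(m)
    for k in range(1,n):
        if st[k,4]>25:
            q=Q[l==k]; print(nm,st[k],ce[k].round(1),'mean',np.nanmean(q,0).round(4),'ext',np.nanmin(q,0).round(3),np.nanmax(q,0).round(3))
E
```

```text
barL [0.3912 0.4828 0.045 ] [0.392 0.48  0.051]
barR [0.4129 0.1193 0.045 ] [0.413 0.119 0.049]
barM [0.4022 0.3019 0.045 ] [0.402 0.3   0.05 ]
hL [0.5241 0.4895 0.045 ] [0.523 0.485 0.054]
hR [0.5443 0.1298 0.045 ] [0.543 0.128 0.056]
seam0 [0.46826698 0.00706398 0.02      ]
seamdir [ 0.60544075 -0.05948395  0.02      ]
disc ((556.44287109375, -34.9921989440918), 129.3780059814453)
lid [340 157  28  22 424] [352.7 166.2] mean [ 0.6275 -0.0613  0.0981] ext [ 0.602 -0.094  0.089] [ 0.65  -0.033  0.106]
lid [238 165   6   9  41] [240.3 169. ] mean [0.6266 0.1947 0.0919] ext [0.618 0.188 0.088] [0.637 0.2   0.095]
lid [292 189  29  29 524] [306.7 203.5] mean [0.544  0.0439 0.0983] ext [0.514 0.014 0.088] [0.577 0.077 0.106]
lid [327 170   7   4  19] [330.3 171.5] mean [0.6261 0.1941 0.092 ] ext [0.616 0.186 0.089] [0.636 0.199 0.096]
lid [306 192  21  14 226] [316.1 199.1] mean [0.5418 0.035  0.0981] ext [0.514 0.01  0.088] [0.574 0.078 0.106]
lid [345 207  20  17 202] [354.5 215.9] mean [ 0.6256 -0.074   0.0981] ext [ 0.601 -0.096  0.088] [ 0.65  -0.032  0.106]
spout [351 162   9   9  
[... 1949 characters left out ...]
.1 316.1] mean [ 0.4473 -0.3371  0.0128] ext [ 0.41  -0.369  0.007] [ 0.499 -0.278  0.016]
rest [355 313  27  14  63] [368.1 322.2] mean [ 0.5685 -0.386   0.0122] ext [ 0.547 -0.397  0.007] [ 0.6   -0.35   0.016]
foot [449 182   9  23  47] [451.1 193.4] mean [ 0.5712 -0.304   0.0282] ext [ 0.545 -0.318  0.022] [ 0.6   -0.3    0.035]
foot [448 228  25  25 288] [456.8 240.2] mean [ 0.4581 -0.3109  0.0282] ext [ 0.43  -0.347  0.023] [ 0.487 -0.291  0.035]
foot [350 296  33  27 128] [365.1 314.4] mean [ 0.5636 -0.375   0.0286] ext [ 0.544 -0.398  0.022] [ 0.6   -0.314  0.035]
foot [303 299  26  19 256] [315.7 309. ] mean [ 0.455  -0.3314  0.0287] ext [ 0.427 -0.351  0.022] [ 0.488 -0.295  0.035]
```

```bash
cat >> h.py <<'E'
from scipy.spatial.transform import Rotation as Ro
def tool():
    s=ctrl.observe(); w,x,y,z=s['orientation']; return s,Ro.from_quat([x,y,z,w]).as_matrix()
def plan(targets,jawdir=None):
    """targets: world TCP points; jawdir: world xy dir for tool z"""
    s,R=tool(); p=s['tcp_pos']
    for t in targets:
        d=R.T@(np.asarray(t)-p)*100
        print('->',np.round(t,4),'travel',d.round(2),'len cm',np.linalg.norm(d).round(1))
    if jawdir is not None:
        best=[]
        for sg in(1,-1):
            d=R.T@np.array([sg*jawdir[0],sg*jawdir[1],0]); # rotate z toward d about y: z->(sin a,0,cos a)
            best.append(np.arctan2(d[0],d[2]))
        print('spin options',np.round(best,3),'q6',s['q'][5].round(3),'q1',s['q'][0].round(3))
def st():
    s,R=tool(); print('t',s['t'],'tcp',s['tcp_pos'].round(4),'y',R[:,1].round(3),'z',R[:,2].round(3),'F',s['contact_force'].round(1),'T',s['torque'].round(2),'g',round(s['grip_width'],3),'q',s['q'].round(2))
E
python3 - <<'E'
from h import *
st(); s,R=tool(); print(R.round(3))
yb=np.array([0.3912-.4129,.4828-.1193,0]);yb/=np.linalg.norm(yb);xb=np.array([yb[1],-yb[0],0]);print(xb,yb)
bm=np.array([.402,.301,0]); 
plan([bm+[0,0,.12],bm+[0,0,.032]],xb[:2])
c=cam('top');P=cloud(c)
for (x0,x1,y0,y1) in[(.58,.68,-.13,0),(.5,.6,0,.1)]:
    m=(P[...,2]>.09)&(P[...,2]<.106)&(P[...,0]>x0)&(P[...,0]<x1)&(P[...,1]>y0)&(P[...,1]<y1)
    n,l,stt,ce=cv2.connectedComponentsWithStats(m.astype(np.uint8));k=1+np.argmax(stt[1:,4])
    q=max(cv2.findContours((l==k).astype(np.uint8),0,1)[0],key=len)
    pts=np.array([onz(c,*a[0],.098)[:2] for a in q],np.float32);print('lid',cv2.minEnclosingCircle(pts))
m=((P[...,2]>.056)&(P[...,2]<.068)&(P[...,0]>.53)&(P[...,0]<.65)&(P[...,1]<-.29)&(P[...,1]>-.42)).astype(np.uint8)
n,l,stt,ce=cv2.connectedComponentsWithStats(m);k=1+np.argmax(stt[1:,4])
q=max(cv2.findContours((l==k).astype(np.uint8),0,1)[0],key=len)
print('plate',cv2.minEnclosingCircle(np.array([onz(c,*a[0],.062)[:2] for a in q],np.float32)))
E
```

```text
t 0.3 tcp [0.1384 0.5063 0.2311] y [-0. -0. -1.] z [ 0.264  0.965 -0.   ] F [-0.1  0.4 -0.3] T [0.06 0.01 0.02] g 1.001 q [ 1.23  0.05  1.4   0.    1.69 -0.07]
[[ 0.965 -0.     0.264]
 [-0.264 -0.     0.965]
 [-0.    -1.    -0.   ]]
[0.99822286 0.0595913  0.        ] [-0.0595913   0.99822286  0.        ]
-> [0.402 0.301 0.12 ] travel [ 30.84  11.11 -12.85] len cm 35.2
-> [0.402 0.301 0.032] travel [ 30.85  19.91 -12.85] len cm 38.9
spin options [ 1.244 -1.897] q6 -0.07 q1 1.234
lid ((0.632244348526001, -0.06172914803028107), 0.03231508657336235)
lid ((0.5451598167419434, 0.045042820274829865), 0.03198634088039398)
plate ((0.5937354564666748, -0.34552133083343506), 0.037459082901477814)
```

Request:
{"fn": "apply_moves", "kwargs": {
  "series": [
    {"travel":[30.8,11.1,-12.8],"spin":1.244,"jaw":5},
    {"travel":[30.8,11.1,-12.8],"spin":1.244,"jaw":5},
    {"travel":[30.8,11.1,-12.8],"spin":1.244,"jaw":5},
    {"travel":[30.8,11.1,-12.8],"spin":1.244,"jaw":5},
    {"travel":[30.8,11.1,-12.8],"spin":1.244,"jaw":5},
    {"travel":[30.8,11.1,-12.8],"spin":1.244,"jaw":5},
    {"travel":[30.8,11.1,-12.8],"spin":1.244,"jaw":5},
    {"travel":[30.8,11.1,-12.8],"spin":1.244,"jaw":5},
    {"travel":[30.8,11.1,-12.8],"spin":1.244,"jaw":5},
    {"travel":[30.8,11.1,-12.8],"spin":1.244,"jaw":5},
    {"travel":[30.8,11.1,-12.8],"spin":1.244,"jaw":5},
    {"travel":[30.8,11.1,-12.8],"spin":1.244,"jaw":5},
    {"travel":[30.8,11.1,-12.8],"spin":1.244,"jaw":5},
    {"travel":[30.8,11.1,-12.8],"spin":1.244,"jaw":5}
  ]
}}

```text
t: 1.52
tcp_pos: [0.4014, 0.3024, 0.1207]
orientation: [0.516, -0.515, 0.484, -0.484]
contact_force: [0.1, -0.2, 0.6]
grip_width: 0.589
```

```bash
python3 - <<'E'
from h import *
st(); plan([[.402,.301,.027]],[.998,.06]); cam('side','s_a')
E
```

```text
t 1.5167 tcp [0.4014 0.3024 0.1207] y [ 0.001  0.001 -1.   ] z [0.998 0.064 0.001] F [ 0.1 -0.2  0.6] T [-0.02 -0.04  0.01] g 0.589 q [0.57 0.05 1.62 0.   1.46 0.51]
-> [0.402 0.301 0.027] travel [0.15 9.37 0.04] len cm 9.4
spin options [ 0.004 -3.138] q6 0.508 q1 0.572
```

View pics/s_a.png

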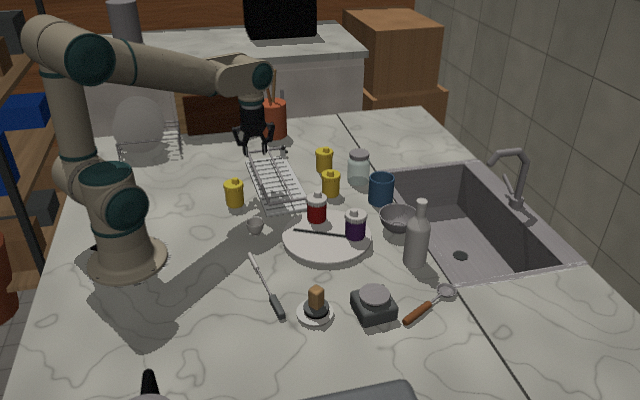

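The gripper (252,140) stands over the bar of the folded stand. Descend and close.

Request:
{"fn": "apply_moves", "kwargs": {
  "series": [
    {"travel":[0,4,0],"spin":0,"jaw":5},
    {"travel":[0,7.5,0],"spin":0,"jaw":5},
    {"travel":[0,9.3,0],"spin":0,"jaw":5},
    {"travel":[0,9.3,0],"spin":0,"jaw":5},
    {"travel":[0,9.3,0],"spin":0,"jaw":0.5},
    {"travel":[0,9.3,0],"spin":0,"jaw":0.5},
    {"travel":[0,9.3,0],"spin":0,"jaw":0.5},
    {"travel":[0,9.3,0],"spin":0,"jaw":0.5},
    {"travel":[0,9.3,0],"spin":0,"jaw":0.5},
    {"travel":[0,9.3,0],"spin":0,"jaw":0.5}
  ],
  "squeeze": 30
}}

```text
t: 2.4
tcp_pos: [0.4037, 0.3028, 0.0296]
orientation: [0.517, -0.513, 0.484, -0.485]
contact_force: [4.9, 0.2, 6.3]
grip_width: 0.106
```

```bash
python3 - <<'E'
from h import *
st(); s,R=tool(); p=s['tcp_pos'];print(R.round(3))
for th in np.arange(.15,1.9,.15):
    d=.13*np.array([(1-np.cos(th))*.998,(1-np.cos(th))*.06,np.sin(th)]); print(round(th,2),(R.T@d*100).round(2))
E
```

```text
t 2.4 tcp [0.4037 0.3028 0.0296] y [ 0.005  0.003 -1.   ] z [0.998 0.06  0.005] F [4.9 0.2 6.3] T [ 0.15 -0.86  0.08] g 0.106 q [ 0.57  0.16  1.7  -0.    1.27  0.51]
[[ 0.06   0.005  0.998]
 [-0.998  0.003  0.06 ]
 [-0.003 -1.     0.005]]
0.15 [-0.   -1.94  0.16]
0.3 [-0.01 -3.84  0.6 ]
0.45 [-0.01 -5.65  1.32]
0.6 [-0.02 -7.33  2.31]
0.75 [-0.02 -8.84  3.53]
0.9 [ -0.03 -10.16   4.97]
1.05 [ -0.03 -11.24   6.59]
1.2 [ -0.03 -12.07   8.35]
1.35 [ -0.03 -12.63  10.22]
1.5 [ -0.03 -12.9   12.15]
1.65 [ -0.03 -12.89  14.09]
1.8 [ -0.03 -12.58  16.02]
```

Request:
{"fn": "apply_moves", "kwargs": {
  "series": [
    {"travel":[0,-1.0,0.04],"spin":0,"jaw":0.5},
    {"travel":[0,-1.9,0.16],"spin":0,"jaw":0.5},
    {"travel":[0,-2.9,0.36],"spin":0,"jaw":0.5},
    {"travel":[0,-3.8,0.6],"spin":0,"jaw":0.5},
    {"travel":[0,-4.8,0.94],"spin":0,"jaw":0.5},
    {"travel":[0,-5.6,1.3],"spin":0,"jaw":0.5},
    {"travel":[0,-6.5,1.8],"spin":0,"jaw":0.5},
    {"travel":[0,-7.3,2.3],"spin":0,"jaw":0.5},
    {"travel":[0,-8.1,2.9],"spin":0,"jaw":0.5},
    {"travel":[0,-8.8,3.5],"spin":0,"jaw":0.5},
    {"travel":[0,-9.5,4.2],"spin":0,"jaw":0.5},
    {"travel":[0,-10.1,5.0],"spin":0,"jaw":0.5},
    {"travel":[0,-10.7,5.8],"spin":0,"jaw":0.5},
    {"travel":[0,-11.2,6.6],"spin":0,"jaw":0.5},
    {"travel":[0,-11.7,7.5],"spin":0,"jaw":0.5},
    {"travel":[0,-12.0,8.3],"spin":0,"jaw":0.5}
  ]
}}

```text
t: 3.73
tcp_pos: [0.4844, 0.3077, 0.1507]
orientation: [0.516, -0.514, 0.485, -0.484]
contact_force: [-9.0, 0.8, 17.0]
grip_width: 0.102
```

```bash
python3 - <<'E'
from h import *
st(); c=cam('side'); im=cv2.cvtColor(c['image'],cv2.COLOR_RGB2BGR)
cv2.imwrite('pics/s_b.png',cv2.resize(im[80:280,180:420],None,fx=3,fy=3))
E
```

```text
t 3.7333 tcp [0.4844 0.3077 0.1507] y [ 0.     0.002 -1.   ] z [0.998 0.061 0.   ] F [-9.   0.8 17. ] T [-0.01  1.53 -0.02] g 0.102 q [0.5  0.23 1.37 0.   1.54 0.44]
```

View pics/s_b.png

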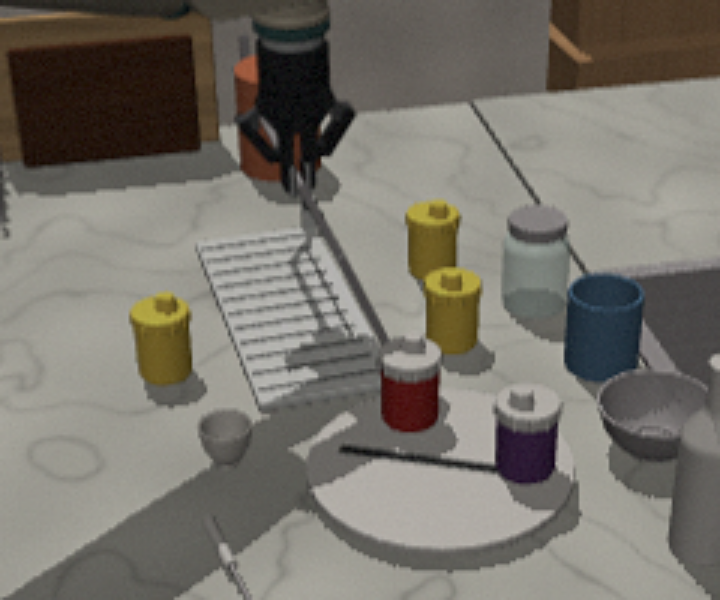

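Request:
{"fn": "apply_moves", "kwargs": {
  "series": [
    {"travel":[0,-0.5,0.9],"spin":0,"jaw":0.5},
    {"travel":[0,-0.75,1.9],"spin":0,"jaw":0.5},
    {"travel":[0,-0.95,2.8],"spin":0,"jaw":0.5},
    {"travel":[0,-1.05,3.8],"spin":0,"jaw":0.5},
    {"travel":[0,-1.05,4.8],"spin":0,"jaw":0.5},
    {"travel":[0,-1.0,5.7],"spin":0,"jaw":0.5},
    {"travel":[0,-0.9,6.7],"spin":0,"jaw":0.5},
    {"travel":[0,-0.7,7.7],"spin":0,"jaw":0.5},
    {"travel":[0,-0.7,7.7],"spin":0,"jaw":0.5}
  ]
}}

```text
t: 4.53
tcp_pos: [0.5625, 0.3125, 0.1545]
orientation: [0.516, -0.514, 0.485, -0.484]
contact_force: [1.9, 4.6, 0.7]
grip_width: 0.101
```

```bash
python3 - <<'E'
from h import *
st(); c=cam('side'); im=cv2.cvtColor(c['image'],cv2.COLOR_RGB2BGR)
cv2.imwrite('pics/s_c.png',cv2.resize(im[80:280,180:420],None,fx=3,fy=3))
E
```

```text
t 4.5333 tcp [0.5625 0.3125 0.1545] y [ 0.001  0.003 -1.   ] z [0.998 0.061 0.001] F [1.9 4.6 0.7] T [ 0.91 -0.35  0.12] g 0.101 q [0.45 0.42 1.13 0.   1.59 0.39]
```

View pics/s_c.png

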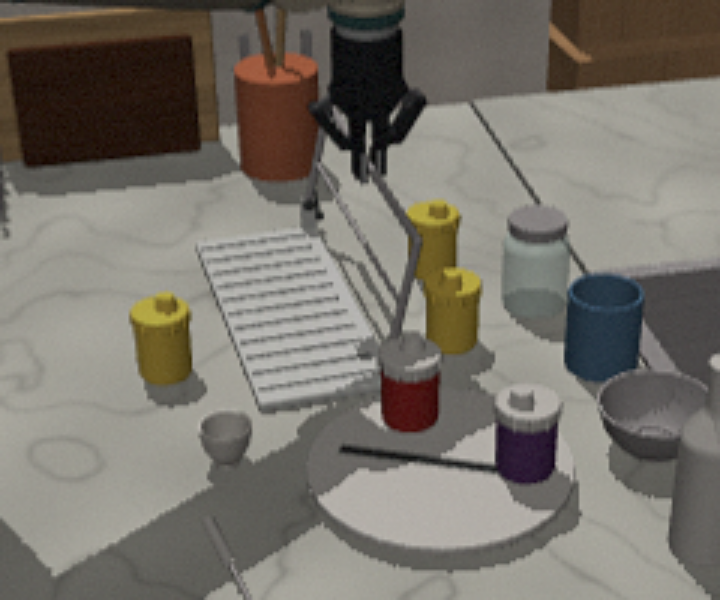

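Request:
{"fn": "apply_moves", "kwargs": {
  "series": [
    {"travel":[0,0.15,0.7],"spin":0,"jaw":0.5},
    {"travel":[0,0.4,1.4],"spin":0,"jaw":0.5},
    {"travel":[0,0.5,1.7],"spin":0,"jaw":0.5},
    {"travel":[0,0.5,1.7],"spin":0,"jaw":4},
    {"travel":[0,0.5,1.7],"spin":0,"jaw":4},
    {"travel":[0,0.5,1.7],"spin":0,"jaw":4},
    {"travel":[0,0.5,1.7],"spin":0,"jaw":4},
    {"travel":[0,-3,1.7],"spin":0,"jaw":5},
    {"travel":[0,-7,1.7],"spin":0,"jaw":7},
    {"travel":[0,-9,0],"spin":0,"jaw":8.5},
    {"travel":[0,-9,-4],"spin":0,"jaw":8.5},
    {"travel":[0,-9,-8],"spin":0,"jaw":8.5},
    {"travel":[0,-9,-12],"spin":0,"jaw":8.5},
    {"travel":[0,-9,-16],"spin":0,"jaw":8.5},
    {"travel":[0,-9,-16],"spin":0,"jaw":8.5}
  ]
}}

```text
t: 5.83
tcp_pos: [0.396, 0.3011, 0.2438]
orientation: [-0.515, 0.516, -0.485, 0.483]
contact_force: [0.0, -0.7, 0.2]
grip_width: 0.999
```

```bash
python3 - <<'E'
from h import *
st(); c=cam('side'); im=cv2.cvtColor(c['image'],cv2.COLOR_RGB2BGR)
cv2.imwrite('pics/s_d.png',cv2.resize(im[80:280,180:420],None,fx=3,fy=3))
t=cam('top','t_d'); 
E
```

```text
t 5.8333 tcp [0.396  0.3011 0.2438] y [-0.003 -0.001 -1.   ] z [ 0.998  0.063 -0.003] F [ 0.  -0.7  0.2] T [0.03 0.   0.02] g 0.999 q [ 0.58 -0.03  1.46  0.    1.72  0.51]
```

View pics/s_d.png

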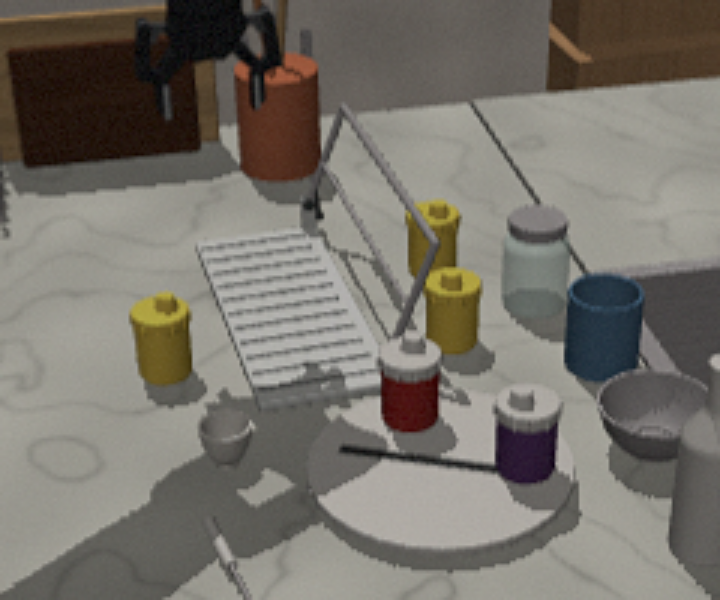

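View pics/t_d.png

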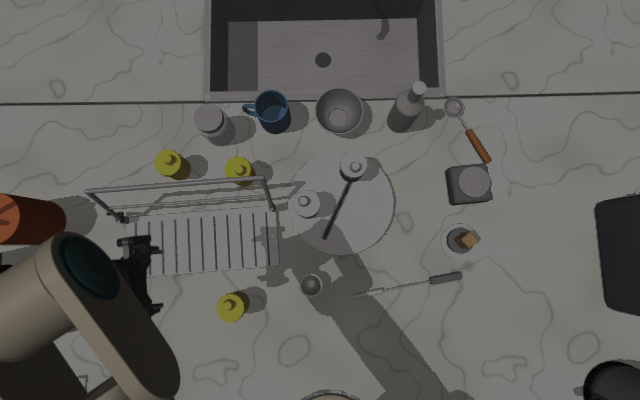

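```bash
python3 - <<'E'
from h import *
c=cam('top');s=cam('side')
im=cv2.cvtColor(c['image'],cv2.COLOR_RGB2BGR)
cv2.imwrite('pics/t_e.png',cv2.resize(np.clip(im[165:290,75:305]*1.6,0,255).astype(np.uint8),None,fx=3.4,fy=3.4,interpolation=cv2.INTER_CUBIC))
def tri(a,b):
    A=[];B=[]
    for cc,(u,v) in((c,a),(s,b)):
        E=np.array(cc['extrinsics']);d=E[:3,:3]@ray(cc,u,v);d/=np.linalg.norm(d);M=np.eye(3)-np.outer(d,d);A.append(M);B.append(M@E[:3,3])
    return np.linalg.lstsq(np.vstack(A),np.hstack(B),rcond=None)[0]
p=tri((263,179),(324.7,160.5));print(p)
hR=np.array([.5443,.1298,.045]);d=p-hR;print('theta',np.arctan2(d[2],-(d[0]*.998+d[1]*.06)),np.hypot(d[0],d[2]))
for th in(1.6,1.8,1.95): 
    q=np.array([.5443,.125,.045])+.13*np.array([-np.cos(th)*.998,-np.cos(th)*.06,np.sin(th)]); print(th,np.round(proj(c,q),1),np.round(proj(s,q),1))
E
```

```text
[0.58942645 0.13013656 0.1694016 ]
theta 1.9182848878549423 0.13233349909650358
1.6 [265.  197.8] [311.2 161.2]
1.8 [264.6 185.6] [319.4 161. ]
1.95 [264.5 177.2] [325.3 161.9]
```

View pics/t_e.png

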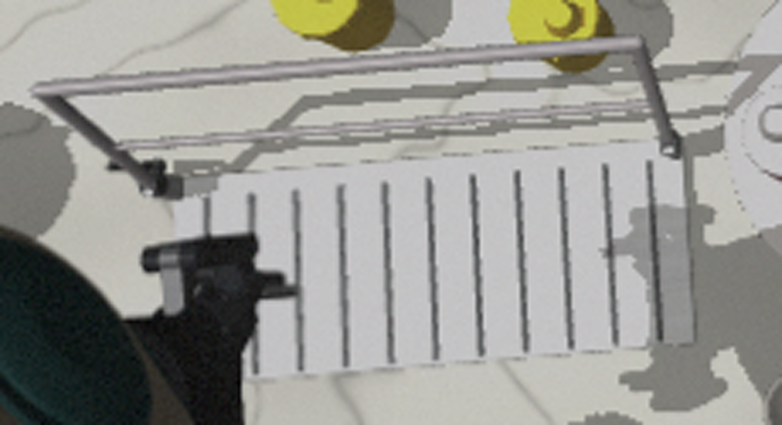

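```bash
python3 - <<'E'
from h import *
c=cam('top')
g=lambda u,v:onz(c,75+u/3.4-.35,165+v/3.4-.35,.012)
a=g(693,342);b=g(684,142);e=g(250,378);print(a,b,e)
xb=np.array([.998,.06,0]);yb=np.array([-.06,.998,0])
print(np.linalg.norm(b-a),(b-a)@xb,(b-a)@yb)
m0=(a+b)/2; ctr=m0+.185*yb; tm=ctr-.015*xb
print('tray_mid',tm, 'spots',tm-.09*yb,tm+.09*yb)
st(); plan([[.545,.045,.21],[.545,.045,.046]],[0,1])
E
```

```text
[0.40455893 0.11771326 0.012     ] [0.54831809 0.12392979 0.012     ] [0.38485115 0.43221695 0.012     ]
0.14389350648997648 0.14384463310559706 -0.0024214503046568717
tray_mid [0.45036851 0.30455152 0.012     ] spots [0.45576851 0.21473152 0.012     ] [0.44496851 0.39437152 0.012     ]
t 6.0833 tcp [0.4028 0.3018 0.2447] y [ 0.001  0.    -1.   ] z [0.998 0.059 0.001] F [ 0.6  0.5 -0.1] T [ 0.01 -0.05  0.02] g 0.993 q [ 0.57 -0.01  1.44 -0.    1.71  0.51]
-> [0.545 0.045 0.21 ] travel [26.47  3.47 12.68] len cm 29.6
-> [0.545 0.045 0.046] travel [26.48 19.87 12.66] len cm 35.4
spin options [-1.512  1.63 ] q6 0.51 q1 0.57
```

Request:
{"fn": "apply_moves", "kwargs": {
  "series": [
    {"travel":[4,0.5,2],"spin":0,"jaw":8.5},
    {"travel":[8,1,4],"spin":0,"jaw":8.5},
    {"travel":[12,1.5,6],"spin":0,"jaw":8.5},
    {"travel":[16,2,7.7],"spin":0,"jaw":8.5},
    {"travel":[20,2.5,9.6],"spin":0,"jaw":8.5},
    {"travel":[24,3.2,11.5],"spin":0,"jaw":8.5},
    {"travel":[26.5,3.5,12.7],"spin":0,"jaw":8.5},
    {"travel":[26.5,3.5,12.7],"spin":0,"jaw":8.5},
    {"travel":[26.5,3.5,12.7],"spin":0,"jaw":8.5}
  ]
}}

```text
t: 6.83
tcp_pos: [0.5457, 0.042, 0.2079]
orientation: [-0.513, 0.514, -0.487, 0.486]
contact_force: [0.0, 0.4, 0.0]
grip_width: 0.993
```

```bash
python3 - <<'E'
from h import *
st(); plan([[.545,.045,.13],[.545,.045,.046]],[1,0.06])
s=cam('side');S=cloud(s)
m=((S[...,2]>.088)&(S[...,2]<.106)&(S[...,0]>.5)&(S[...,0]<.6)&(abs(S[...,1]-.05)<.06))
q=S[m];print(len(q),np.min(q,0),np.max(q,0))
im=cv2.cvtColor(s['image'],cv2.COLOR_RGB2BGR)
cv2.imwrite('pics/s_f.png',cv2.resize(im[80:280,220:420],None,fx=3,fy=3))
E
```

```text
t 6.8333 tcp [0.5457 0.042  0.2079] y [-0.002 -0.    -1.   ] z [ 0.998  0.055 -0.002] F [0.  0.4 0. ] T [ 0.03 -0.01 -0.04] g 0.993 q [ 0.01  0.12  1.37 -0.    1.65 -0.05]
-> [0.545 0.045 0.13 ] travel [-0.3   7.79 -0.04] len cm 7.8
-> [0.545 0.045 0.046] travel [-0.3  16.19 -0.02] len cm 16.2
spin options [-0.005  3.137] q6 -0.046 q1 0.009
221 [0.51326215 0.01126405 0.08807173] [0.57325176 0.07488457 0.10574282]
```

View pics/s_f.png

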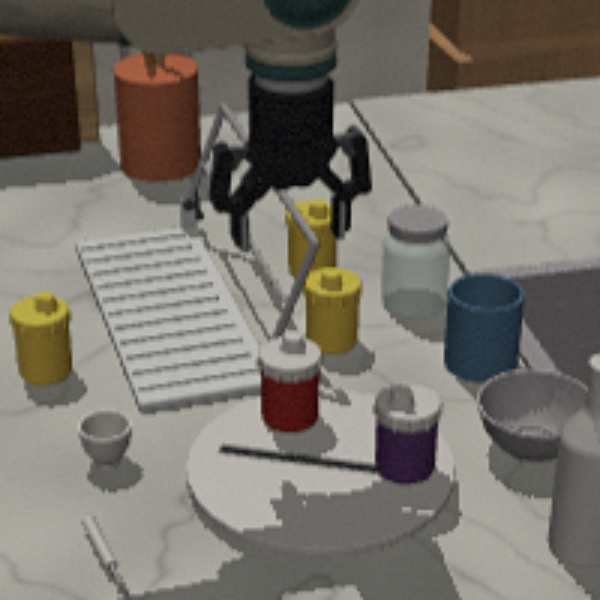

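Request:
{"fn": "apply_moves", "kwargs": {
  "series": [
    {"travel":[-0.2,3.5,0],"spin":0,"jaw":8.5},
    {"travel":[-0.2,7,0],"spin":0,"jaw":8.5},
    {"travel":[-0.2,9.5,0],"spin":0,"jaw":8.5},
    {"travel":[-0.2,12,0],"spin":0,"jaw":8.5},
    {"travel":[-0.2,14,0],"spin":0,"jaw":8.5},
    {"travel":[-0.2,16.2,0],"spin":0,"jaw":8.5},
    {"travel":[-0.2,16.2,0],"spin":0,"jaw":8.5},
    {"travel":[-0.2,16.2,0],"spin":0,"jaw":5},
    {"travel":[-0.2,16.2,0],"spin":0,"jaw":5},
    {"travel":[-0.2,16.2,0],"spin":0,"jaw":5},
    {"travel":[-0.2,16.2,0],"spin":0,"jaw":5},
    {"travel":[-0.2,16.2,0],"spin":0,"jaw":5},
    {"travel":[-0.2,16.2,0],"spin":0,"jaw":5}
  ],
  "squeeze": 45
}}

```text
t: 7.97
tcp_pos: [0.5456, 0.0472, 0.0495]
orientation: [0.516, -0.514, 0.484, -0.486]
contact_force: [0.9, 0.0, 6.9]
grip_width: 0.713
```

```bash
python3 - <<'E'
from h import *
st(); s,R=tool();z=s['tcp_pos'][2]-.02+.012
plan([[.545,.044,.16],[.45,.10,.16],[.4558,.2147,.16],[.4558,.2147,z+.002]],[1,.06])
s=cam('side')
im=cv2.cvtColor(s['image'],cv2.COLOR_RGB2BGR)
cv2.imwrite('pics/s_g.png',cv2.resize(im[80:280,220:420],None,fx=3,fy=3))
E
```

```text
t 7.9667 tcp [0.5456 0.0472 0.0495] y [ 0.004  0.001 -1.   ] z [0.998 0.06  0.004] F [0.9 0.  6.9] T [ 0.19  0.18 -0.02] g 0.713 q [ 0.02  0.25  1.55  0.    1.33 -0.04]
-> [0.545 0.044 0.16 ] travel [  0.31 -11.05  -0.04] len cm 11.1
-> [0.45 0.1  0.16] travel [ -5.85 -11.09  -9.18] len cm 15.5
-> [0.4558 0.2147 0.16  ] travel [-17.27 -11.08  -7.91] len cm 22.0
-> [0.4558 0.2147 0.0435] travel [-17.26   0.58  -7.96] len cm 19.0
spin options [ 0.    -3.141] q6 -0.042 q1 0.019
```

View pics/s_g.png

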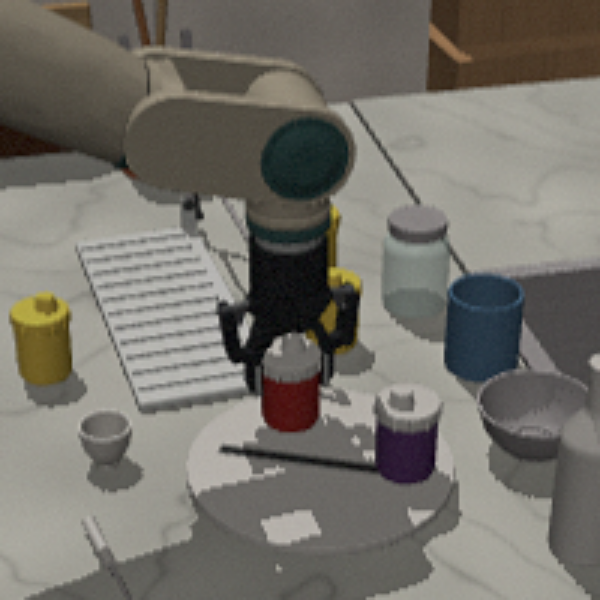

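Request:
{"fn": "apply_moves", "kwargs": {
  "series": [
    {"travel":[0.1,0,0],"spin":0,"jaw":8.5},
    {"travel":[0.3,0,0],"spin":0,"jaw":8.5},
    {"travel":[0.3,0,0],"spin":0,"jaw":8.5},
    {"travel":[0.3,0.4,0],"spin":0,"jaw":8.5},
    {"travel":[0.3,0.4,0],"spin":0,"jaw":8.5},
    {"travel":[0.3,0.4,0],"spin":0,"jaw":8.5}
  ]
}}

```text
t: 8.52
tcp_pos: [0.5441, 0.0439, 0.0427]
orientation: [-0.515, 0.515, -0.485, 0.484]
contact_force: [0.2, -0.3, 0.2]
grip_width: 0.996
```

```bash
python3 - <<'E'
from h import *
st()
E
```

```text
t 8.5167 tcp [0.5441 0.0439 0.0427] y [-0.001  0.    -1.   ] z [ 0.998  0.06  -0.001] F [ 0.2 -0.3  0.2] T [-0.01  0.    0.03] g 0.996 q [ 0.01  0.26  1.56  0.    1.32 -0.05]
```

Request:
{"fn": "apply_moves", "kwargs": {
  "series": [
    {"travel":[0,0,0],"spin":0,"jaw":5},
    {"travel":[0,0,0],"spin":0,"jaw":5},
    {"travel":[0,0,0],"spin":0,"jaw":5},
    {"travel":[0,0,0],"spin":0,"jaw":5},
    {"travel":[0,0,0],"spin":0,"jaw":5},
    {"travel":[0,0,0],"spin":0,"jaw":5}
  ]
}}

```text
t: 9.02
tcp_pos: [0.5447, 0.0439, 0.0438]
orientation: [0.515, -0.515, 0.485, -0.485]
contact_force: [0.0, 0.6, 4.5]
grip_width: 0.699
```

```bash
python3 - <<'E'
from h import *
st(); s,R=tool();z=s['tcp_pos'][2]-.02+.012
plan([[.545,.044,.16],[.45,.10,.16],[.4558,.2147,.16],[.4558,.2147,z+.002]],[1,.06])
E
```

```text
t 9.0167 tcp [0.5447 0.0439 0.0438] y [ 0.001  0.    -1.   ] z [0.998 0.06  0.001] F [0.  0.6 4.5] T [ 0.08  0.35 -0.06] g 0.699 q [ 0.01  0.26  1.56  0.    1.32 -0.05]
-> [0.545 0.044 0.16 ] travel [ -0.   -11.62   0.04] len cm 11.6
-> [0.45 0.1  0.16] travel [ -6.16 -11.63  -9.11] len cm 16.0
-> [0.4558 0.2147 0.16  ] travel [-17.58 -11.63  -7.84] len cm 22.5
-> [0.4558 0.2147 0.0378] travel [-17.58   0.6   -7.85] len cm 19.3
spin options [ 0.    -3.141] q6 -0.047 q1 0.013
```

Request:
{"fn": "apply_moves", "kwargs": {
  "series": [
    {"travel":[0,-1,0],"spin":0,"jaw":5},
    {"travel":[0,-2,0],"spin":0,"jaw":5},
    {"travel":[0,-3.5,0],"spin":0,"jaw":5},
    {"travel":[0,-5,0],"spin":0,"jaw":5},
    {"travel":[0,-5,0],"spin":0,"jaw":5}
  ],
  "squeeze": 60
}}

```text
t: 9.43
tcp_pos: [0.5463, 0.0439, 0.0973]
orientation: [0.516, -0.513, 0.483, -0.486]
contact_force: [-0.1, 0.2, -0.1]
grip_width: 0.701
```

```bash
python3 - <<'E'
from h import *
st()
plan([[.5,.07,.094],[.45,.10,.094],[.4558,.2147,.094],[.4558,.2147,.0378]],[1,.06])
s=cam('side')
im=cv2.cvtColor(s['image'],cv2.COLOR_RGB2BGR)
cv2.imwrite('pics/s_h.png',cv2.resize(im[140:270,270:400],None,fx=4.5,fy=4.5))
E
```

```text
t 9.4333 tcp [0.5463 0.0439 0.0973] y [ 0.006  0.    -1.   ] z [0.998 0.06  0.006] F [-0.1  0.2 -0.1] T [-0.03 -0.01  0.04] g 0.701 q [ 0.01  0.2   1.52  0.    1.42 -0.05]
-> [0.5   0.07  0.094] travel [-2.88  0.3  -4.47] len cm 5.3
-> [0.45  0.1   0.094] travel [-6.18  0.27 -9.28] len cm 11.2
-> [0.4558 0.2147 0.094 ] travel [-17.59   0.28  -8.01] len cm 19.3
-> [0.4558 0.2147 0.0378] travel [-17.6    5.89  -8.05] len cm 20.2
spin options [ 0.    -3.141] q6 -0.047 q1 0.013
```

View pics/s_h.png

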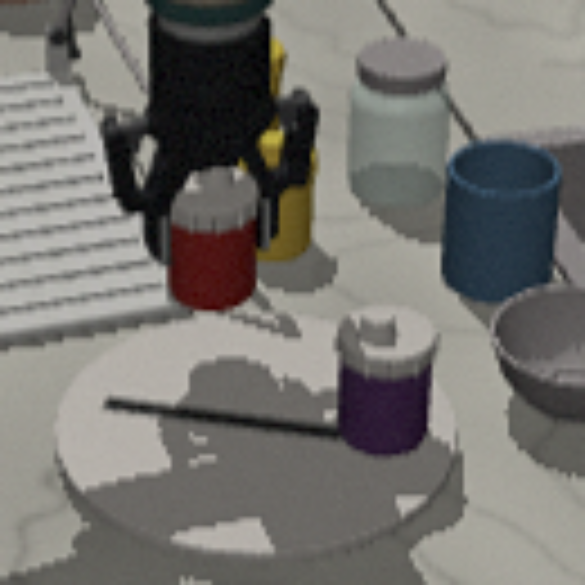

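Request:
{"fn": "apply_moves", "kwargs": {
  "series": [
    {"travel":[-1,0,-1.5],"spin":0,"jaw":5},
    {"travel":[-2,0.1,-3.3],"spin":0,"jaw":5},
    {"travel":[-3.4,0.1,-5.2],"spin":0,"jaw":5},
    {"travel":[-4.8,0.1,-7.2],"spin":0,"jaw":5},
    {"travel":[-6.4,0.1,-8.6],"spin":0,"jaw":5},
    {"travel":[-8.6,0.1,-8.9],"spin":0,"jaw":5},
    {"travel":[-10.8,0.1,-8.6],"spin":0,"jaw":5},
    {"travel":[-13,0.1,-8.4],"spin":0,"jaw":5},
    {"travel":[-15,0.1,-8.2],"spin":0,"jaw":5},
    {"travel":[-16.5,0.1,-8],"spin":0,"jaw":5},
    {"travel":[-17.6,0.1,-8],"spin":0,"jaw":5},
    {"travel":[-17.6,0.1,-8],"spin":0,"jaw":5},
    {"travel":[-17.6,0.1,-8],"spin":0,"jaw":5}
  ]
}}

```text
t: 10.57
tcp_pos: [0.4537, 0.2146, 0.0917]
orientation: [-0.515, 0.515, -0.485, 0.484]
contact_force: [0.8, -0.1, -1.4]
grip_width: 0.697
```

```bash
python3 - <<'E'
from h import *
st()
plan([[.4558,.2147,.0378]],[1,.06])
s=cam('side')
im=cv2.cvtColor(s['image'],cv2.COLOR_RGB2BGR)
cv2.imwrite('pics/s_i.png',cv2.resize(im[120:250,220:370],None,fx=4.5,fy=4.5))
E
```

```text
t 10.5667 tcp [0.4537 0.2146 0.0917] y [-0.001 -0.001 -1.   ] z [ 0.998  0.061 -0.001] F [ 0.8 -0.1 -1.4] T [-0.06 -0.05  0.  ] g 0.697 q [ 0.37  0.08  1.65 -0.    1.41  0.31]
-> [0.4558 0.2147 0.0378] travel [-0.    5.39  0.22] len cm 5.4
spin options [ 1.000e-03 -3.141e+00] q6 0.308 q1 0.368
```

View pics/s_i.png

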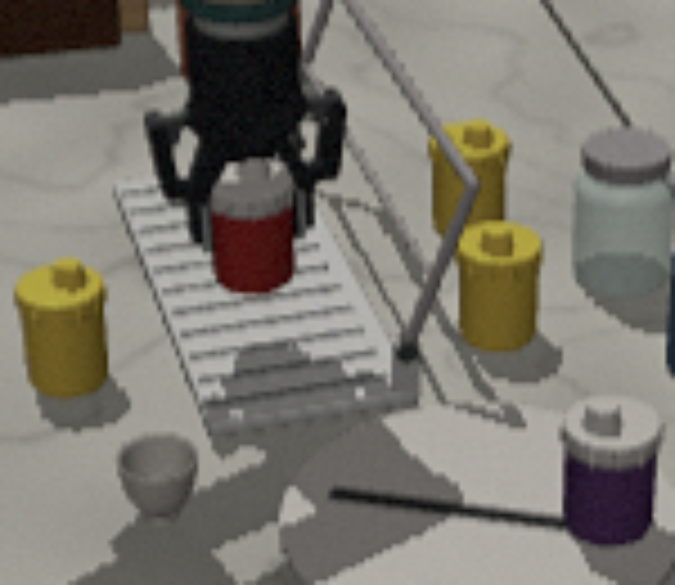

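Request:
{"fn": "apply_moves", "kwargs": {
  "series": [
    {"travel":[0,2,0],"spin":0,"jaw":5},
    {"travel":[0,3.8,0.1],"spin":0,"jaw":5},
    {"travel":[0,4.8,0.1],"spin":0,"jaw":5},
    {"travel":[0,5.2,0.1],"spin":0,"jaw":5},
    {"travel":[0,5.4,0.1],"spin":0,"jaw":5},
    {"travel":[0,5.5,0.1],"spin":0,"jaw":5}
  ]
}}

```text
t: 11.12
tcp_pos: [0.4554, 0.2146, 0.0377]
orientation: [0.515, -0.514, 0.485, -0.485]
contact_force: [-0.4, 0.6, -0.6]
grip_width: 0.697
```

```bash
python3 - <<'E'
from h import *
st()
E
```

```text
t 11.1167 tcp [0.4554 0.2146 0.0377] y [ 0.001  0.    -1.   ] z [0.998 0.059 0.001] F [-0.4  0.6 -0.6] T [-0.01 -0.03 -0.  ] g 0.697 q [ 0.37  0.15  1.69 -0.    1.29  0.31]
```

Request:
{"fn": "apply_moves", "kwargs": {
  "series": [
    {"travel":[0,0.1,0],"spin":0,"jaw":5},
    {"travel":[0,0.2,0],"spin":0,"jaw":5},
    {"travel":[0,0.2,0],"spin":0,"jaw":5},
    {"travel":[0,0.2,0],"spin":0,"jaw":5}
  ]
}}

```text
t: 11.45
tcp_pos: [0.4555, 0.2149, 0.036]
orientation: [0.515, -0.514, 0.485, -0.485]
contact_force: [0.9, -0.2, 0.7]
grip_width: 0.697
```

```bash
python3 - <<'E'
from h import *
st()
E
```

```text
t 11.45 tcp [0.4555 0.2149 0.036 ] y [ 0.001  0.    -1.   ] z [0.998 0.06  0.001] F [ 0.9 -0.2  0.7] T [-0.06 -0.1   0.04] g 0.697 q [ 0.37  0.15  1.7  -0.    1.29  0.31]
```

Request:
{"fn": "apply_moves", "kwargs": {
  "series": [
    {"travel":[0,0.1,0],"spin":0,"jaw":5},
    {"travel":[0,0.1,0],"spin":0,"jaw":5},
    {"travel":[0,0.1,0],"spin":0,"jaw":6.5},
    {"travel":[0,0.1,0],"spin":0,"jaw":7.5},
    {"travel":[0,0.1,0],"spin":0,"jaw":8.5},
    {"travel":[0,0.1,0],"spin":0,"jaw":8.5},
    {"travel":[0,0.1,0],"spin":0,"jaw":8.5},
    {"travel":[0,-2,0],"spin":0,"jaw":8.5},
    {"travel":[0,-5,0],"spin":0,"jaw":8.5},
    {"travel":[0,-9,0],"spin":0,"jaw":8.5},
    {"travel":[0,-13,0],"spin":0,"jaw":8.5},
    {"travel":[0,-16.5,0],"spin":0,"jaw":8.5},
    {"travel":[0,-16.5,0],"spin":0,"jaw":8.5}
  ]
}}

```text
t: 12.53
tcp_pos: [0.4577, 0.2159, 0.2089]
orientation: [0.519, -0.51, 0.483, -0.487]
contact_force: [1.0, 0.2, 0.9]
grip_width: 0.998
```

```bash
cat >> h.py <<'E'
def lids(lo=.088,hi=.106,box=(.35,.72,-.15,.55),minpx=60):
    c=ctrl.read_camera('top');P=cloud(c)
    m=(P[...,2]>lo)&(P[...,2]<hi)&(P[...,0]>box[0])&(P[...,0]<box[1])&(P[...,1]>box[2])&(P[...,1]<box[3])
    n,l,stt,ce=cv2.connectedComponentsWithStats(m.astype(np.uint8))
    for k in range(1,n):
        if stt[k,4]<minpx: continue
        q=max(cv2.findContours((l==k).astype(np.uint8),0,1)[0],key=len)
        (x,y),r=cv2.minEnclosingCircle(np.array([onz(c,*a[0],(lo+hi)/2)[:2] for a in q],np.float32))
        print('lid px',ce[k].round(0),'xy',round(x,4),round(y,4),'r',round(r,4))
E
python3 - <<'E'
from h import *
st(); lids(); lids(.080,.096)
s=cam('side')
im=cv2.cvtColor(s['image'],cv2.COLOR_RGB2BGR)
cv2.imwrite('pics/s_j.png',cv2.resize(im[100:280,200:420],None,fx=3.4,fy=3.3))
cam('top','t_j')
E
```

```text
t 12.5333 tcp [0.4577 0.2159 0.2089] y [ 0.013  0.005 -1.   ] z [0.998 0.06  0.013] F [1.  0.2 0.9] T [-0.06  0.03  0.02] g 0.998 q [ 0.37 -0.    1.5   0.    1.63  0.31]
lid px [353. 164.] xy 0.6325 -0.0618 r 0.0324
lid px [168. 159.] xy 0.6514 0.358 r 0.0102
lid px [235. 198.] xy 0.5584 0.2137 r 0.0876
lid px [121. 207.] xy 0.5444 0.4532 r 0.0411
lid px [231. 245.] xy 0.4553 0.2129 r 0.0306
lid px [212. 133.] xy 0.7171 0.2642 r 0.0256
lid px [169. 159.] xy 0.6512 0.3627 r 0.0175
lid px [240. 170.] xy 0.6217 0.1985 r 0.0179
lid px [232. 245.] xy 0.4558 0.2147 r 0.0322
```

View pics/s_j.png

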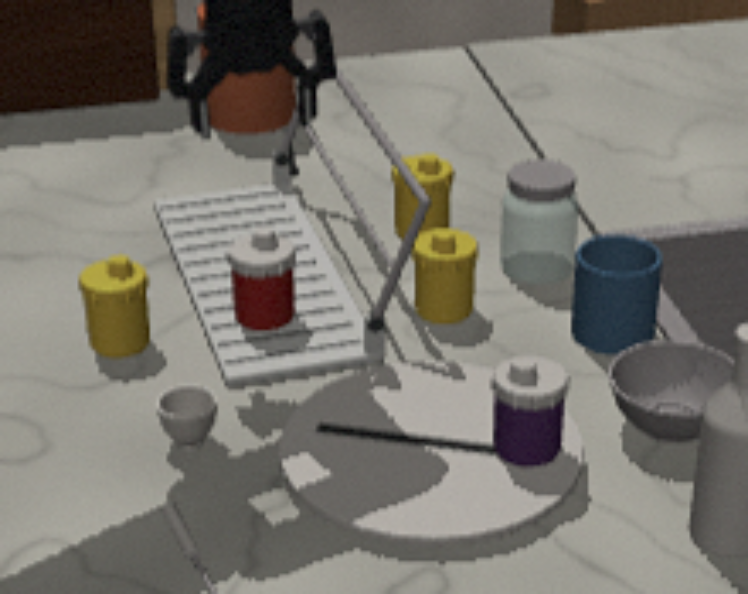

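View pics/t_j.png

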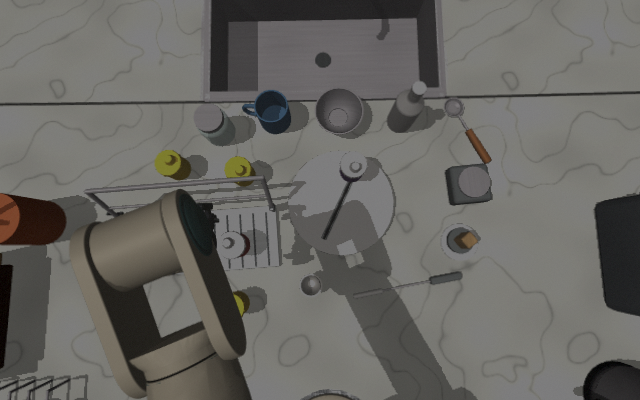

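```bash
python3 - <<'E'
from h import *
c=cam('top')
print(onz(c,340,134,.05),onz(c,355,131,.05),onz(c,395,132,.02))
plan([[.50,.05,.20],[.632,-.062,.20],[.632,-.062,.043]],[.9,-.436])
E
```

```text
[ 0.7179371  -0.03680757  0.05      ] [ 0.72472852 -0.07329229  0.05      ] [ 0.72985335 -0.17612954  0.02      ]
-> [0.5  0.05 0.2 ] travel [16.7  -0.16  3.57] len cm 17.1
-> [ 0.632 -0.062  0.2  ] travel [28.67 -0.19 16.07] len cm 32.9
-> [ 0.632 -0.062  0.043] travel [28.66 15.51 16.13] len cm 36.4
spin options [ 0.511 -2.63 ] q6 0.308 q1 0.368
```

Request:
{"fn": "apply_moves", "kwargs": {
  "series": [
    {"travel":[4,0,1],"spin":0,"jaw":8.5},
    {"travel":[8,0,2],"spin":0,"jaw":8.5},
    {"travel":[12,0,3],"spin":0,"jaw":8.5},
    {"travel":[16,0,4],"spin":0,"jaw":8.5},
    {"travel":[19,0,7],"spin":0,"jaw":8.5},
    {"travel":[22,0,9.5],"spin":0,"jaw":8.5},
    {"travel":[25,0,12.5],"spin":0,"jaw":8.5},
    {"travel":[27.5,0,15],"spin":0,"jaw":8.5},
    {"travel":[28.7,0,16.1],"spin":0,"jaw":8.5},
    {"travel":[28.7,0,16.1],"spin":0,"jaw":8.5},
    {"travel":[28.7,0,16.1],"spin":0,"jaw":8.5}
  ]
}}

```text
t: 13.7
tcp_pos: [0.6325, -0.0625, 0.1976]
orientation: [-0.514, 0.515, -0.486, 0.484]
contact_force: [-1.6, 0.4, -0.3]
grip_width: 0.995
```

```bash
python3 - <<'E'
from h import *
st(); plan([[.6325,-.062,.043]],[.998,.06])
s=cam('side');S=cloud(s)
m=((S[...,2]>.088)&(S[...,2]<.106)&(S[...,0]>.58)&(S[...,0]<.69)&(abs(S[...,1]+.06)<.06))
q=S[m];print(len(q),np.min(q,0),np.max(q,0))
im=cv2.cvtColor(s['image'],cv2.COLOR_RGB2BGR)
cv2.imwrite('pics/s_k.png',cv2.resize(im[100:280,270:450],None,fx=3.3,fy=3.3))
E
```

```text
t 13.7 tcp [ 0.6325 -0.0625  0.1976] y [-0.004  0.001 -1.   ] z [ 0.998  0.059 -0.004] F [-1.6  0.4 -0.3] T [-0.03  0.05  0.03] g 0.995 q [-0.16  0.38  1.09  0.    1.68 -0.22]
-> [ 0.6325 -0.062   0.043 ] travel [-0.03 15.46  0.06] len cm 15.5
spin options [-1.00e-03  3.14e+00] q6 -0.215 q1 -0.157
230 [ 0.60157858 -0.09545221  0.08855135] [ 0.66296949 -0.02954192  0.10594952]
```

View pics/s_k.png

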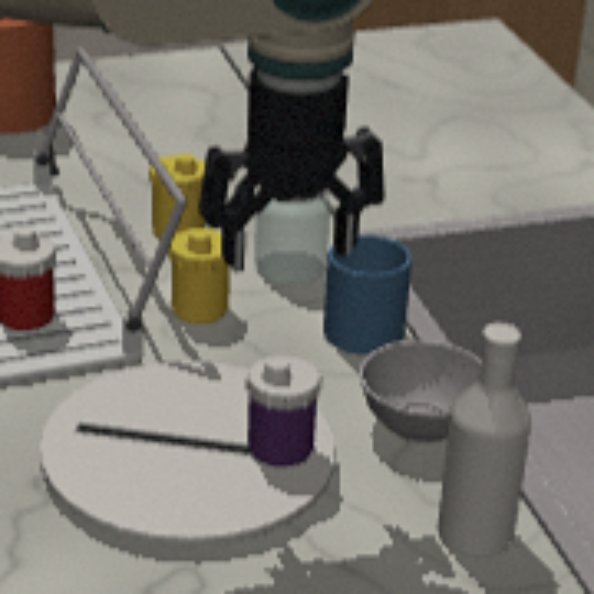

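Purple cup (crop 280,410) unmoved at (0.632,-0.062); the gripper is above it. Descend and close.

Request:
{"fn": "apply_moves", "kwargs": {
  "series": [
    {"travel":[0,3.5,0],"spin":0,"jaw":8.5},
    {"travel":[0,6.5,0],"spin":0,"jaw":8.5},
    {"travel":[0,9,0],"spin":0,"jaw":8.5},
    {"travel":[0,11.5,0],"spin":0,"jaw":8.5},
    {"travel":[0,13.5,0],"spin":0,"jaw":8.5},
    {"travel":[0,15.3,0],"spin":0,"jaw":8.5},
    {"travel":[0,15.4,0],"spin":0,"jaw":8.5},
    {"travel":[0,15.4,0],"spin":0,"jaw":8.5},
    {"travel":[0,15.4,0],"spin":0,"jaw":5},
    {"travel":[0,15.4,0],"spin":0,"jaw":5},
    {"travel":[0,15.4,0],"spin":0,"jaw":5},
    {"travel":[0,15.4,0],"spin":0,"jaw":5},
    {"travel":[0,15.4,0],"spin":0,"jaw":5},
    {"travel":[0,15.4,0],"spin":0,"jaw":5}
  ]
}}

```text
t: 14.92
tcp_pos: [0.634, -0.0619, 0.0488]
orientation: [0.516, -0.514, 0.484, -0.486]
contact_force: [-2.0, 1.5, 7.0]
grip_width: 0.704
```

```bash
python3 - <<'E'
from h import *
st()
E
```

```text
t 14.9167 tcp [ 0.634  -0.0619  0.0488] y [ 0.003 -0.    -1.   ] z [0.998 0.06  0.003] F [-2.   1.5  7. ] T [ 0.13  0.3  -0.  ] g 0.704 q [-0.16  0.48  1.26  0.    1.4  -0.22]
```

Request:
{"fn": "apply_moves", "kwargs": {
  "series": [
    {"travel":[0,0,-0.1],"spin":0,"jaw":8.5},
    {"travel":[0,0,-0.1],"spin":0,"jaw":8.5},
    {"travel":[0,0,-0.1],"spin":0,"jaw":8.5},
    {"travel":[0,0,-0.1],"spin":0,"jaw":8.5},
    {"travel":[0,0,-0.1],"spin":0,"jaw":8.5},
    {"travel":[0,0,-0.1],"spin":0,"jaw":5},
    {"travel":[0,0,-0.1],"spin":0,"jaw":5},
    {"travel":[0,0,-0.1],"spin":0,"jaw":5},
    {"travel":[0,0,-0.1],"spin":0,"jaw":5},
    {"travel":[0,0,-0.1],"spin":0,"jaw":5},
    {"travel":[0,0,-0.1],"spin":0,"jaw":5}
  ]
}}

```text
t: 15.83
tcp_pos: [0.6322, -0.0621, 0.0467]
orientation: [0.515, -0.515, 0.485, -0.485]
contact_force: [0.4, -1.1, 3.6]
grip_width: 0.706
```

```bash
python3 - <<'E'
from h import *
st()
E
```

```text
t 15.8333 tcp [ 0.6322 -0.0621  0.0467] y [ 0.001 -0.    -1.   ] z [0.998 0.06  0.001] F [ 0.4 -1.1  3.6] T [-0.05  0.19  0.02] g 0.706 q [-0.16  0.48  1.26  0.    1.39 -0.22]
```

```bash
python3 - <<'E'
from h import *
plan([[.632,-.062,.175],[.52,.02,.175],[.45,.10,.175],[.4486,.3345,.175],[.4486,.3345,.012+.0267+.003]],[.998,.06])
E
```

```text
-> [ 0.632 -0.062  0.175] travel [-1.000e-02 -1.283e+01 -1.000e-02] len cm 12.8
-> [0.52  0.02  0.175] travel [ -8.87 -12.84 -10.7 ] len cm 18.9
-> [0.45  0.1   0.175] travel [-17.27 -12.85 -17.21] len cm 27.6
-> [0.4486 0.3345 0.175 ] travel [-40.69 -12.85 -15.94] len cm 45.5
-> [0.4486 0.3345 0.0417] travel [-40.69   0.48 -15.95] len cm 43.7
spin options [-0.     3.142] q6 -0.216 q1 -0.156
```

Request:
{"fn": "apply_moves", "kwargs": {
  "series": [
    {"travel":[0,-1,0],"spin":0,"jaw":5},
    {"travel":[0,-2.5,0],"spin":0,"jaw":5},
    {"travel":[0,-4,0],"spin":0,"jaw":5},
    {"travel":[0,-4,0],"spin":0,"jaw":5}
  ]
}}

```text
t: 16.17
tcp_pos: [0.6335, -0.0623, 0.09]
orientation: [0.516, -0.514, 0.483, -0.486]
contact_force: [0.4, 0.4, 0.2]
grip_width: 0.705
```

```bash
python3 - <<'E'
from h import *
st()
plan([[.632,-.062,.175],[.52,.02,.175],[.45,.10,.175],[.4486,.3345,.175],[.4486,.3345,.012+.0267+.003]],[.998,.06])
s=cam('side')
im=cv2.cvtColor(s['image'],cv2.COLOR_RGB2BGR)
cv2.imwrite('pics/s_l.png',cv2.resize(im[140:270,300:430],None,fx=4,fy=4))
E
```

```text
t 16.1667 tcp [ 0.6335 -0.0623  0.09  ] y [ 0.005 -0.001 -1.   ] z [0.998 0.06  0.005] F [0.4 0.4 0.2] T [-0.02  0.04  0.01] g 0.705 q [-0.16  0.44  1.23  0.    1.47 -0.22]
-> [ 0.632 -0.062  0.175] travel [-0.03 -8.5  -0.1 ] len cm 8.5
-> [0.52  0.02  0.175] travel [ -8.89  -8.56 -10.79] len cm 16.4
-> [0.45  0.1   0.175] travel [-17.29  -8.6  -17.3 ] len cm 25.9
-> [0.4486 0.3345 0.175 ] travel [-40.71  -8.62 -16.03] len cm 44.6
-> [0.4486 0.3345 0.0417] travel [-40.72   4.71 -16.1 ] len cm 44.0
spin options [-0.     3.142] q6 -0.216 q1 -0.156
```

View pics/s_l.png

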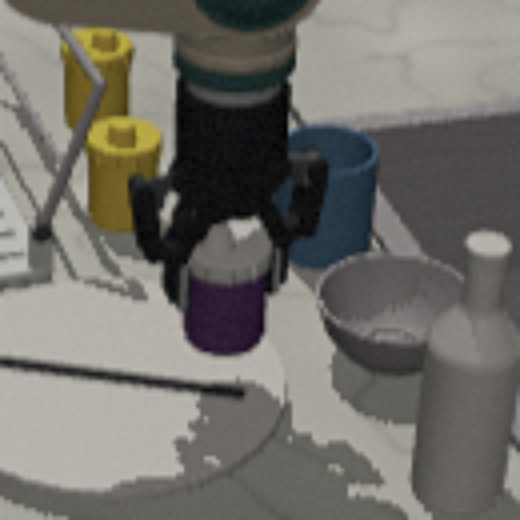

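Cup lifted upright (crop 225,300). Carry to the safe side first.

Request:
{"fn": "apply_moves", "kwargs": {
  "series": [
    {"travel":[-1,-1.5,-1],"spin":0,"jaw":5},
    {"travel":[-2.5,-3,-3],"spin":0,"jaw":5},
    {"travel":[-4.5,-4.5,-5.5],"spin":0,"jaw":5},
    {"travel":[-6.7,-6,-8],"spin":0,"jaw":5},
    {"travel":[-8.9,-7.5,-10.8],"spin":0,"jaw":5},
    {"travel":[-11,-8.5,-13],"spin":0,"jaw":5},
    {"travel":[-13.5,-8.7,-15],"spin":0,"jaw":5},
    {"travel":[-16,-8.7,-16.7],"spin":0,"jaw":5},
    {"travel":[-19,-8.7,-17.2],"spin":0,"jaw":5},
    {"travel":[-22,-8.7,-17],"spin":0,"jaw":5},
    {"travel":[-25,-8.7,-16.8],"spin":0,"jaw":5},
    {"travel":[-28,-8.7,-16.7],"spin":0,"jaw":5},
    {"travel":[-31,-8.7,-16.5],"spin":0,"jaw":5},
    {"travel":[-34,-8.7,-16.4],"spin":0,"jaw":5},
    {"travel":[-37,-8.7,-16.2],"spin":0,"jaw":5},
    {"travel":[-39.5,-8.7,-16.1],"spin":0,"jaw":5},
    {"travel":[-40.7,-8.7,-16],"spin":0,"jaw":5},
    {"travel":[-40.7,-7,-16],"spin":0,"jaw":5},
    {"travel":[-40.7,-5,-16],"spin":0,"jaw":5},
    {"travel":[-40.7,-3,-16],"spin":0,"jaw":5}
  ]
}}

```text
t: 17.88
tcp_pos: [0.4477, 0.3343, 0.1149]
orientation: [-0.515, 0.515, -0.485, 0.485]
contact_force: [0.6, 0.0, -1.6]
grip_width: 0.702
```

```bash
python3 - <<'E'
from h import *
st()
plan([[.4486,.3345,.012+.0267+.001]],[.998,.06])
s=cam('side')
im=cv2.cvtColor(s['image'],cv2.COLOR_RGB2BGR)
cv2.imwrite('pics/s_m.png',cv2.resize(im[100:230,200:350],None,fx=4,fy=4))
E
```

```text
t 17.8833 tcp [0.4477 0.3343 0.1149] y [-0.    -0.001 -1.   ] z [ 0.998  0.06  -0.   ] F [ 0.6  0.  -1.6] T [-0.03 -0.02 -0.01] g 0.702 q [ 0.58  0.21  1.46 -0.    1.47  0.52]
-> [0.4486 0.3345 0.0397] travel [-0.01  7.52  0.1 ] len cm 7.5
spin options [ 0.    -3.141] q6 0.515 q1 0.576
```

View pics/s_m.png

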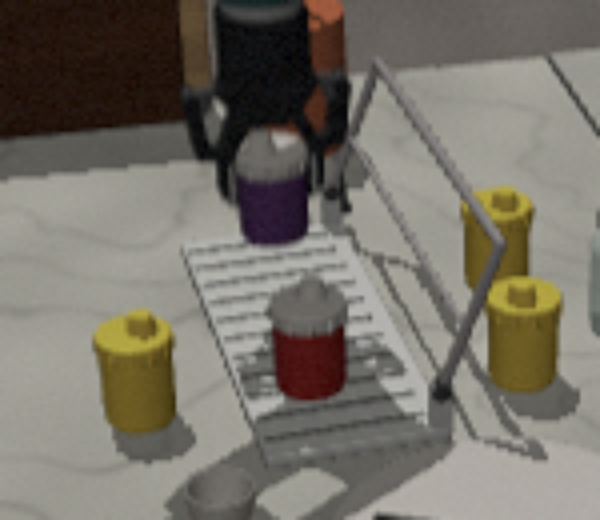

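Request:
{"fn": "apply_moves", "kwargs": {
  "series": [
    {"travel":[0,2.5,0],"spin":0,"jaw":5},
    {"travel":[0,4.5,0],"spin":0,"jaw":5},
    {"travel":[0,6.2,0],"spin":0,"jaw":5},
    {"travel":[0,7,0],"spin":0,"jaw":5},
    {"travel":[0,7.4,0],"spin":0,"jaw":5},
    {"travel":[0,7.6,0],"spin":0,"jaw":5},
    {"travel":[0,7.6,0],"spin":0,"jaw":5}
  ]
}}

```text
t: 18.52
tcp_pos: [0.4482, 0.3347, 0.0409]
orientation: [0.515, -0.514, 0.485, -0.485]
contact_force: [0.5, -0.0, -1.3]
grip_width: 0.703
```

```bash
python3 - <<'E'
from h import *
st()
E
```

```text
t 18.5167 tcp [0.4482 0.3347 0.0409] y [ 0.001  0.    -1.   ] z [0.998 0.06  0.001] F [ 0.5 -0.  -1.3] T [-0.01 -0.03  0.01] g 0.703 q [0.58 0.29 1.52 0.   1.33 0.52]
```

Request:
{"fn": "apply_moves", "kwargs": {
  "series": [
    {"travel":[0,0.1,0],"spin":0,"jaw":5},
    {"travel":[0,0.2,0],"spin":0,"jaw":5},
    {"travel":[0,0.3,0],"spin":0,"jaw":5},
    {"travel":[0,0.3,0],"spin":0,"jaw":5}
  ]
}}

```text
t: 18.85
tcp_pos: [0.4484, 0.3351, 0.0387]
orientation: [0.516, -0.514, 0.485, -0.485]
contact_force: [-0.8, -2.1, 3.6]
grip_width: 0.703
```

```bash
python3 - <<'E'
from h import *
st()
E
```

```text
t 18.85 tcp [0.4484 0.3351 0.0387] y [ 0.002  0.001 -1.   ] z [0.998 0.06  0.002] F [-0.8 -2.1  3.6] T [-0.12  0.28  0.03] g 0.703 q [0.58 0.3  1.52 0.   1.32 0.52]
```

Touching; release and rise.

Request:
{"fn": "apply_moves", "kwargs": {
  "series": [
    {"travel":[0,0,0],"spin":0,"jaw":6.5},
    {"travel":[0,0,0],"spin":0,"jaw":7.5},
    {"travel":[0,0,0],"spin":0,"jaw":8.5},
    {"travel":[0,0,0],"spin":0,"jaw":8.5},
    {"travel":[0,0,0],"spin":0,"jaw":8.5},
    {"travel":[0,-2,0],"spin":0,"jaw":8.5},
    {"travel":[0,-5,0],"spin":0,"jaw":8.5},
    {"travel":[0,-9,0],"spin":0,"jaw":8.5},
    {"travel":[0,-13,0],"spin":0,"jaw":8.5},
    {"travel":[0,-17,0],"spin":0,"jaw":8.5},
    {"travel":[4,-18,0],"spin":0,"jaw":8.5},
    {"travel":[8,-18,0],"spin":0,"jaw":8.5},
    {"travel":[12,-18,0],"spin":0,"jaw":8.5},
    {"travel":[16,-18,0],"spin":0,"jaw":8.5},
    {"travel":[20,-18,0],"spin":0,"jaw":8.5},
    {"travel":[24,-18,0],"spin":0,"jaw":8.5},
    {"travel":[28,-18,0],"spin":0,"jaw":8.5},
    {"travel":[28,-18,0],"spin":0,"jaw":8.5}
  ]
}}

```text
t: 20.35
tcp_pos: [0.4648, 0.0494, 0.2174]
orientation: [-0.513, 0.514, -0.486, 0.487]
contact_force: [0.6, 0.9, -0.1]
grip_width: 0.995
```

```bash
python3 - <<'E'
from h import *
st(); lids(.080,.096)
s=cam('side','s_n'); c=cam('top','t_n');P=cloud(c)
im=cv2.cvtColor(c['image'],cv2.COLOR_RGB2BGR)
cv2.imwrite('pics/t_scr.png',cv2.resize(np.clip(im[215:265,435:495]*1.5,0,255).astype(np.uint8),None,fx=10,fy=10,interpolation=cv2.INTER_CUBIC))
cv2.imwrite('pics/t_tt.png',cv2.resize(np.clip(im[140:265,280:410]*1.5,0,255).astype(np.uint8),None,fx=4.5,fy=4.5,interpolation=cv2.INTER_CUBIC))
# wooden grip
hsv=cv2.cvtColor(c['image'],cv2.COLOR_RGB2HSV)
m=(P[...,2]>.078)&(P[...,2]<.09)&(P[...,0]>.4)&(P[...,0]<.5)&(P[...,1]<-.27)&(P[...,1]>-.37)
q=np.argwhere(m)[:,::-1]; w=np.array([onz(c,u,v,.082)[:2] for u,v in q],np.float32)
print('grip top',len(q),cv2.minAreaRect(w*1000), P[m].mean(0))
E
```

```text
t 20.35 tcp [0.4648 0.0494 0.2174] y [ 0.    -0.002 -1.   ] z [0.999 0.053 0.   ] F [ 0.6  0.9 -0.1] T [0.05 0.01 0.02] g 0.995 q [ 0.03 -0.11  1.59 -0.    1.66 -0.03]
lid px [212. 133.] xy 0.7159 0.263 r 0.0246
lid px [169. 159.] xy 0.6552 0.3575 r 0.0158
lid px [240. 170.] xy 0.6203 0.1944 r 0.0179
lid px [179. 248.] xy 0.449 0.3317 r 0.0331
lid px [220. 247.] xy 0.4518 0.2348 r 0.0218
grip top 168 ((458.9380798339844, -318.528564453125), (29.83203887939453, 29.221004486083984), 37.207984924316406) [ 0.45873596 -0.31905751  0.08190766]
```

View pics/s_n.png

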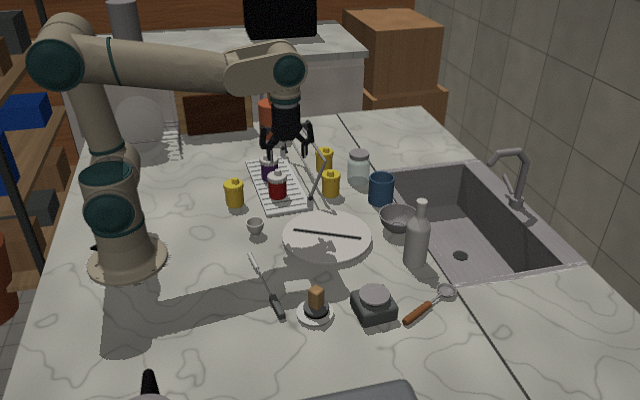

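View pics/t_scr.png

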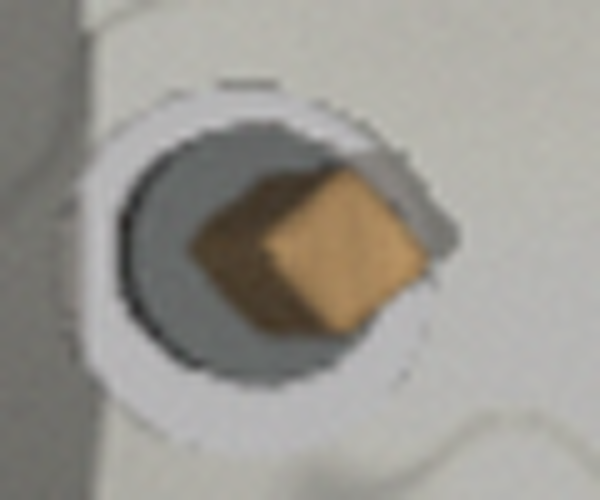

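View pics/t_tt.png

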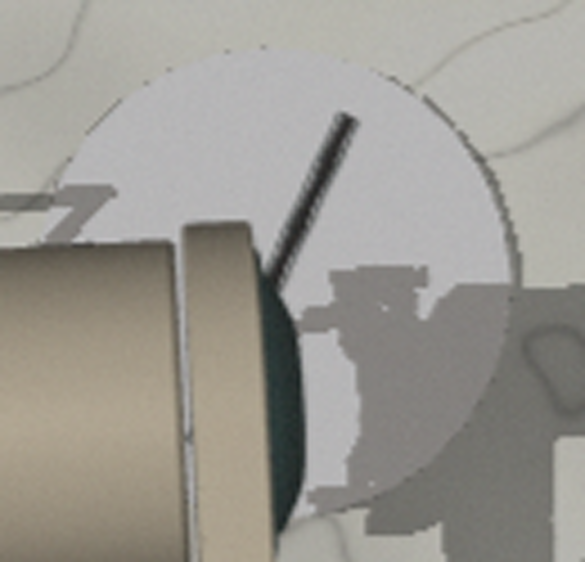

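```bash
python3 - <<'E'
from h import *
c=cam('top')
g=lambda u,v,z:onz(c,435+u/10-.45,215+v/10-.45,z).round(4)
print('rest',g(257,270,.012),'foot',g(256,253,.028),'griptop',g(346,249,.082))
t=lambda u,v:(280+u/4.5-.39,140+v/4.5-.39)
f=onz(c,*t(345,118),.02); n=onz(c,*t(198,443),.02); print('seam far',f,'near',n,'mid',(f+n)/2,np.linalg.norm(f-n))
# side views of the seam ends and the rest / grip
s=cam('side'); S=cloud(s)
hsv=cv2.cvtColor(s['image'],cv2.COLOR_RGB2HSV); 
dark=(s['image'].max(-1)<45)&(np.abs(S[...,2]-.02)<.012)&(S[...,0]>.44)&(S[...,0]<.67)&(np.abs(S[...,1]+.035)<.09)
q=np.argwhere(dark)[:,::-1]; i,j=q[:,0].argmin(),q[:,0].argmax(); print(q[i],q[j])
w=np.array([onz(s,u,v,.02)[:2] for u,v in q]); 
print('side minrect',cv2.minAreaRect((w*1000).astype(np.float32)),len(q))
m=(S[...,2]>.079)&(S[...,2]<.09)&(S[...,0]>.4)&(S[...,0]<.5)&(S[...,1]<-.27)&(S[...,1]>-.37)
print('side grip top',S[m].mean(0),cv2.minAreaRect(S[m][:,:2].astype(np.float32)*1000),m.sum())
m=(S[...,2]>.057)&(S[...,2]<.067)&(S[...,0]>.54)&(S[...,0]<.65)&(S[...,1]<-.29)&(S[...,1]>-.4)
q=max(cv2.findContours(m.astype(np.uint8),0,1)[0],key=len)
print('side plate',cv2.minEnclosingCircle(np.array([onz(s,*a[0],.062)[:2] for a in q],np.float32)))
E
```

```text
rest [ 0.4549 -0.3249  0.012 ] foot [ 0.4588 -0.319   0.028 ] griptop [ 0.4588 -0.3188  0.082 ]
seam far [ 0.64537898 -0.07701796  0.02      ] near [0.46826698 0.00706398 0.02      ] mid [ 0.55682298 -0.03497699  0.02      ] 0.19605721602624657
[294 229] [360 238]
side minrect ((556.8253784179688, -33.668453216552734), (6.129580974578857, 195.4139404296875), 64.15554809570312) 71
side grip top [ 0.45758631 -0.32242829  0.0826556 ] ((457.6730651855469, -320.56231689453125), (29.948848724365234, 29.420089721679688), 41.881866455078125) 112
side plate ((0.5938858389854431, -0.34715715050697327), 0.03950398042798042)
```

```bash
python3 - <<'E'
from h import *
st(); plan([[.4583,-.3195,.17],[.4583,-.3195,.035]],[.656,-.755])
E
```

```text
t 20.6 tcp [0.4646 0.0561 0.2173] y [-0.  0. -1.] z [ 0.998  0.061 -0.   ] F [0.5 0.  1.2] T [ 0.   -0.01 -0.03] g 0.997 q [ 0.04 -0.11  1.58  0.    1.66 -0.02]
-> [ 0.4583 -0.3195  0.17  ] travel [37.45  4.71 -2.94] len cm 37.9
-> [ 0.4583 -0.3195  0.035 ] travel [37.46 18.21 -2.93] len cm 41.8
spin options [ 0.917 -2.225] q6 -0.02 q1 0.041
```

Request:
{"fn": "apply_moves", "kwargs": {
  "series": [
    {"travel":[3.8,0,-0.3],"spin":0.1,"jaw":7},
    {"travel":[7.6,0.5,-0.6],"spin":0.2,"jaw":7},
    {"travel":[11.4,1,-0.9],"spin":0.3,"jaw":7},
    {"travel":[15.2,1.5,-1.2],"spin":0.4,"jaw":7},
    {"travel":[19,2,-1.5],"spin":0.5,"jaw":7},
    {"travel":[22.8,2.6,-1.8],"spin":0.6,"jaw":7},
    {"travel":[26.6,3.2,-2.1],"spin":0.7,"jaw":7},
    {"travel":[30.4,3.8,-2.4],"spin":0.8,"jaw":7},
    {"travel":[34.2,4.3,-2.7],"spin":0.9,"jaw":7},
    {"travel":[37.4,4.7,-2.9],"spin":0.917,"jaw":7},
    {"travel":[37.4,4.7,-2.9],"spin":0.917,"jaw":7},
    {"travel":[37.4,4.7,-2.9],"spin":0.917,"jaw":7},
    {"travel":[37.4,4.7,-2.9],"spin":0.917,"jaw":7}
  ]
}}

```text
t: 21.68
tcp_pos: [0.4589, -0.3186, 0.1701]
orientation: [0.248, -0.248, 0.663, -0.662]
contact_force: [0.0, 0.6, 0.3]
grip_width: 0.823
```

```bash
python3 - <<'E'
from h import *
st(); plan([[.4583,-.3195,.035]],[.656,-.755]); lids(.080,.096)
s=cam('side'); im=cv2.cvtColor(s['image'],cv2.COLOR_RGB2BGR)
cv2.imwrite('pics/s_o.png',cv2.resize(np.clip(im[120:340,220:420]*1.3,0,255).astype(np.uint8),None,fx=2.7,fy=2.7))
c=cam('top','t_o')
E
```

```text
t 21.6833 tcp [ 0.4589 -0.3186  0.1701] y [-0.     0.001 -1.   ] z [ 0.656 -0.755 -0.001] F [0.  0.6 0.3] T [ 0.03 -0.02  0.05] g 0.823 q [-0.67  0.17  1.39  0.    1.58  0.18]
-> [ 0.4583 -0.3195  0.035 ] travel [ 0.11 13.51  0.04] len cm 13.5
spin options [ 1.000e-03 -3.141e+00] q6 0.182 q1 -0.673
lid px [212. 133.] xy 0.7159 0.2642 r 0.0258
lid px [169. 160.] xy 0.6504 0.3579 r 0.0154
lid px [240. 170.] xy 0.6265 0.1924 r 0.0159
lid px [232. 245.] xy 0.4558 0.2147 r 0.0322
lid px [179. 248.] xy 0.4503 0.3319 r 0.0326
```

View pics/s_o.png

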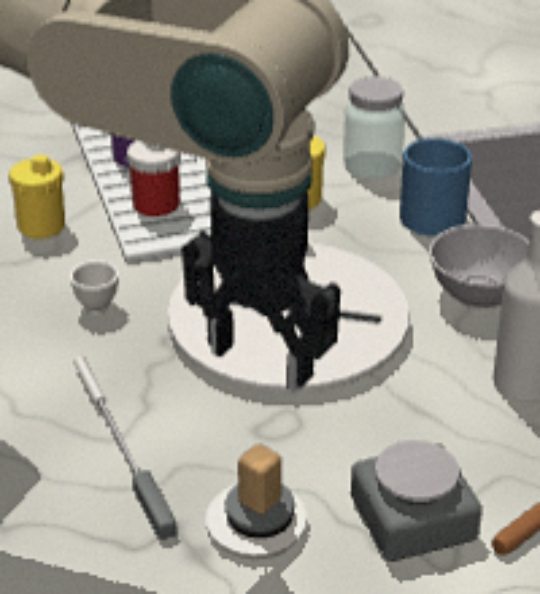

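View pics/t_o.png

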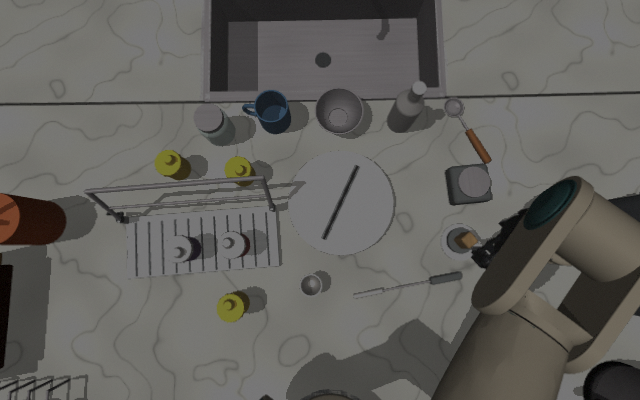

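Request:
{"fn": "apply_moves", "kwargs": {
  "series": [
    {"travel":[0.1,3,0],"spin":0,"jaw":7},
    {"travel":[0.1,6,0],"spin":0,"jaw":7},
    {"travel":[0.1,9,0],"spin":0,"jaw":7},
    {"travel":[0.1,11.5,0],"spin":0,"jaw":7},
    {"travel":[0.1,13,0],"spin":0,"jaw":7},
    {"travel":[0.1,13.4,0],"spin":0,"jaw":7},
    {"travel":[0.1,13.4,0],"spin":0,"jaw":7},
    {"travel":[0.1,13.4,0],"spin":0,"jaw":7}
  ]
}}

```text
t: 22.5
tcp_pos: [0.4582, -0.3206, 0.0377]
orientation: [-0.248, 0.247, -0.662, 0.663]
contact_force: [-0.5, 0.6, 0.4]
grip_width: 0.82
```

```bash
python3 - <<'E'
from h import *
st()
s=cam('side'); im=cv2.cvtColor(s['image'],cv2.COLOR_RGB2BGR)
cv2.imwrite('pics/s_p.png',cv2.resize(np.clip(im[220:340,260:380]*1.4,0,255).astype(np.uint8),None,fx=4.5,fy=4.5))
E
```

```text
t 22.5 tcp [ 0.4582 -0.3206  0.0377] y [ 0.002 -0.001 -1.   ] z [ 0.655 -0.755  0.002] F [-0.5  0.6  0.4] T [-0.02 -0.01  0.01] g 0.82 q [-0.68  0.3   1.52  0.    1.32  0.18]
```

View pics/s_p.png

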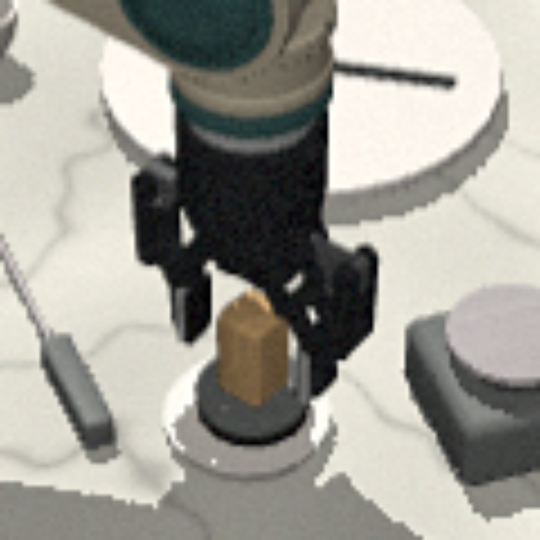

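Request:
{"fn": "apply_moves", "kwargs": {
  "series": [
    {"travel":[0,0,0],"spin":0,"jaw":2},
    {"travel":[0,0,0],"spin":0,"jaw":2},
    {"travel":[0,0,0],"spin":0,"jaw":2},
    {"travel":[0,0,0],"spin":0,"jaw":2},
    {"travel":[0,0,0],"spin":0,"jaw":2},
    {"travel":[0,0,0],"spin":0,"jaw":2},
    {"travel":[0,0,0],"spin":0,"jaw":2},
    {"travel":[0,0,0],"spin":0,"jaw":2}
  ],
  "squeeze": 80
}}

```text
t: 23.22
tcp_pos: [0.4579, -0.3211, 0.0373]
orientation: [-0.247, 0.247, -0.662, 0.663]
contact_force: [-0.1, -0.4, 5.7]
grip_width: 0.342
```

```bash
python3 - <<'E'
from h import *
st()
E
```

```text
t 23.2167 tcp [ 0.4579 -0.3211  0.0373] y [ 0.002 -0.001 -1.   ] z [ 0.655 -0.756  0.002] F [-0.1 -0.4  5.7] T [0.04 0.04 0.  ] g 0.342 q [-0.68  0.3   1.52  0.    1.32  0.18]
```

Request:
{"fn": "apply_moves", "kwargs": {
  "series": [
    {"travel":[0,-1,0],"spin":0,"jaw":2},
    {"travel":[0,-2.5,0],"spin":0,"jaw":2},
    {"travel":[0,-4.5,0],"spin":0,"jaw":2},
    {"travel":[0,-6.5,0],"spin":0,"jaw":2},
    {"travel":[0,-8,0],"spin":0,"jaw":2},
    {"travel":[0,-8,0],"spin":0,"jaw":2},
    {"travel":[0,-8,0],"spin":0,"jaw":2}
  ]
}}

```text
t: 23.8
tcp_pos: [0.4575, -0.3207, 0.1166]
orientation: [-0.247, 0.247, -0.662, 0.663]
contact_force: [-0.2, -0.6, -1.5]
grip_width: 0.34
```

```bash
python3 - <<'E'
from h import *
st(); plan([[.594,-.3465,.118],[.594,-.3465,.062+.0253+.004]],[.656,-.755])
s=cam('side'); im=cv2.cvtColor(s['image'],cv2.COLOR_RGB2BGR)
cv2.imwrite('pics/s_q.png',cv2.resize(np.clip(im[220:340,260:380]*1.4,0,255).astype(np.uint8),None,fx=4.5,fy=4.5))
E
```

```text
t 23.8 tcp [ 0.4575 -0.3207  0.1166] y [ 0.001 -0.001 -1.   ] z [ 0.655 -0.756  0.001] F [-0.2 -0.6 -1.5] T [ 0.03 -0.03 -0.01] g 0.34 q [-0.68  0.21  1.46  0.    1.47  0.18]
-> [ 0.594  -0.3465  0.118 ] travel [-8.63 -0.12 10.89] len cm 13.9
-> [ 0.594  -0.3465  0.0913] travel [-8.63  2.55 10.88] len cm 14.1
spin options [-2.00e-03  3.14e+00] q6 0.179 q1 -0.678
```

View pics/s_q.png

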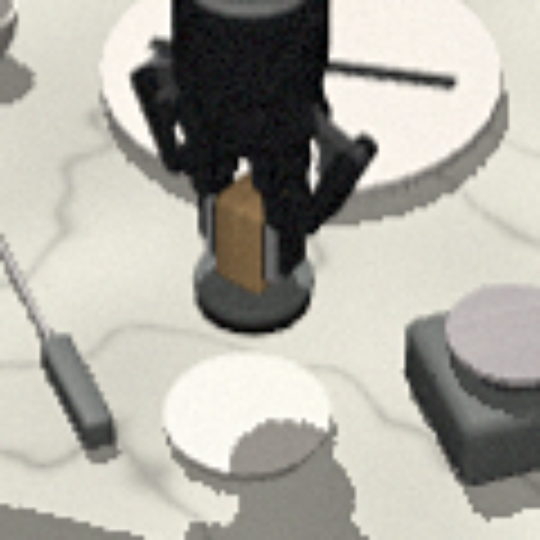

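```bash
python3 - <<'E'
from h import *
for n in('side','top'):
    s=cam(n); S=cloud(s)
    m=((np.abs(S[...,2]-.012)<.006)&(np.hypot(S[...,0]-.456,S[...,1]+.322)<.06)).astype(np.uint8)
    m=cv2.morphologyEx(m,cv2.MORPH_OPEN,np.ones((3,3)))
    q=max(cv2.findContours(m,0,1)[0],key=len)
    print(n,m.sum(),cv2.minEnclosingCircle(np.array([onz(s,*a[0],.012)[:2] for a in q],np.float32)))
    # foot: underside outline -> foot top region z
    m=((S[...,2]>.085)&(S[...,2]<.115)&(np.hypot(S[...,0]-.458,S[...,1]+.321)<.05)).astype(np.uint8)
    q=S[m>0]; print('foot ext',q.min(0),q.max(0)) if len(q) else 0
c=cam('top'); im=cv2.cvtColor(c['image'],cv2.COLOR_RGB2BGR)
cv2.imwrite('pics/t_q.png',cv2.resize(np.clip(im[140:270,420:520]*1.5,0,255).astype(np.uint8),None,fx=4.5,fy=4.5))
g=lambda u,v,z: onz(s,260+u/4.5-.39,220+v/4.5-.39,z)
E
```

```text
side 817 ((0.45379146933555603, -0.32224026322364807), 0.04725530743598938)
foot ext [ 0.42640072 -0.35088678  0.08862971] [ 0.48778701 -0.29936049  0.11484416]
top 652 ((0.45525383949279785, -0.32080090045928955), 0.04513788968324661)
foot ext [ 0.43345982 -0.33930238  0.08804495] [ 0.48782287 -0.28959526  0.11492019]
```

View pics/t_q.png

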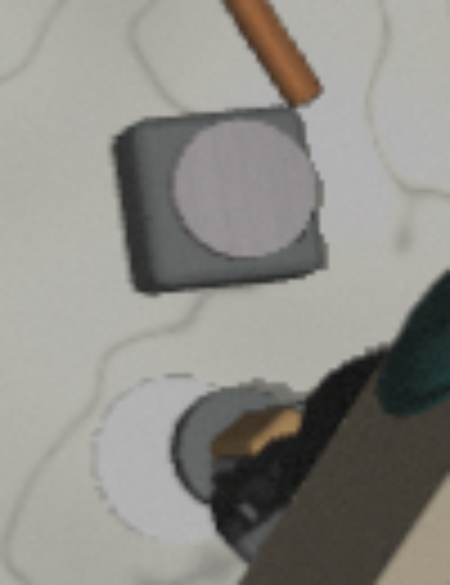

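Request:
{"fn": "apply_moves", "kwargs": {
  "series": [
    {"travel":[-1,0,1.3],"spin":0,"jaw":2},
    {"travel":[-2.6,0,3.3],"spin":0,"jaw":2},
    {"travel":[-4.4,0,5.5],"spin":0,"jaw":2},
    {"travel":[-6.2,0,7.8],"spin":0,"jaw":2},
    {"travel":[-7.7,0,9.7],"spin":0,"jaw":2},
    {"travel":[-8.6,0,10.8],"spin":0,"jaw":2},
    {"travel":[-8.6,0.5,10.9],"spin":0,"jaw":2},
    {"travel":[-8.6,1,10.9],"spin":0,"jaw":2},
    {"travel":[-8.6,1.5,10.9],"spin":0,"jaw":2},
    {"travel":[-8.6,2,10.9],"spin":0,"jaw":2},
    {"travel":[-8.6,2,10.9],"spin":0,"jaw":2},
    {"travel":[-8.6,2,10.9],"spin":0,"jaw":2}
  ]
}}

```text
t: 25.0
tcp_pos: [0.593, -0.3466, 0.0958]
orientation: [0.247, -0.247, 0.663, -0.662]
contact_force: [-0.5, -0.3, -1.9]
grip_width: 0.341
```

```bash
python3 - <<'E'
from h import *
st(); plan([[.594,-.3463,.062+.0253],[.594,-.3463,.052+.0253]],[.656,-.755])
s=cam('side'); im=cv2.cvtColor(s['image'],cv2.COLOR_RGB2BGR)
cv2.imwrite('pics/s_r.png',cv2.resize(np.clip(im[220:340,310:430]*1.4,0,255).astype(np.uint8),None,fx=4.5,fy=4.5))
c=cam('top'); im=cv2.cvtColor(c['image'],cv2.COLOR_RGB2BGR)
cv2.imwrite('pics/t_r.png',cv2.resize(np.clip(im[140:230,430:520]*1.5,0,255).astype(np.uint8),None,fx=5,fy=5))
E
```

```text
t 25.0 tcp [ 0.593  -0.3466  0.0958] y [-0.001  0.001 -1.   ] z [ 0.654 -0.756 -0.001] F [-0.5 -0.3 -1.9] T [-0.02 -0.04 -0.02] g 0.341 q [-0.58  0.58  1.03  0.    1.53  0.27]
-> [ 0.594  -0.3463  0.0873] travel [-0.09  0.85  0.04] len cm 0.9
-> [ 0.594  -0.3463  0.0773] travel [-0.09  1.85  0.04] len cm 1.9
spin options [-2.00e-03  3.14e+00] q6 0.275 q1 -0.583
```

View pics/s_r.png

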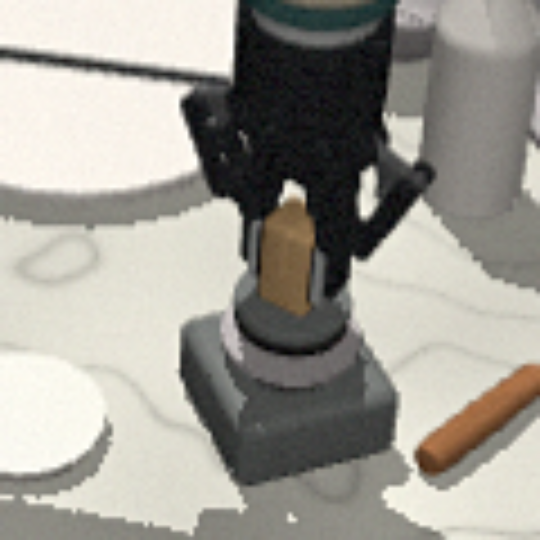

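View pics/t_r.png

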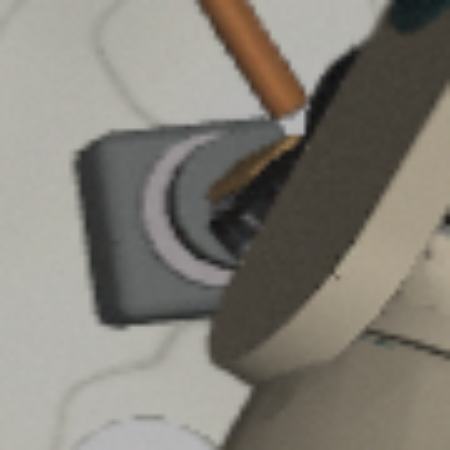

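Request:
{"fn": "apply_moves", "kwargs": {
  "series": [
    {"travel":[-0.1,0.3,0],"spin":0,"jaw":2},
    {"travel":[-0.1,0.5,0],"spin":0,"jaw":2},
    {"travel":[-0.1,0.7,0],"spin":0,"jaw":2},
    {"travel":[-0.1,0.9,0],"spin":0,"jaw":2},
    {"travel":[-0.1,1.1,0],"spin":0,"jaw":2},
    {"travel":[-0.1,1.3,0],"spin":0,"jaw":2},
    {"travel":[-0.1,1.4,0],"spin":0,"jaw":2},
    {"travel":[-0.1,1.4,0],"spin":0,"jaw":2},
    {"travel":[-0.1,1.4,0],"spin":0,"jaw":2}
  ]
}}

```text
t: 25.85
tcp_pos: [0.5946, -0.3461, 0.0832]
orientation: [-0.247, 0.247, -0.662, 0.663]
contact_force: [-3.2, 1.7, 5.0]
grip_width: 0.342
```

```bash
python3 - <<'E'
from h import *
st()
E
```

```text
t 25.85 tcp [ 0.5946 -0.3461  0.0832] y [ 0. -0. -1.] z [ 0.655 -0.756  0.   ] F [-3.2  1.7  5. ] T [0.47 0.63 0.  ] g 0.342 q [-0.58  0.59  1.03  0.    1.51  0.28]
```

Request:
{"fn": "apply_moves", "kwargs": {
  "series": [
    {"travel":[0,0.2,0],"spin":0,"jaw":2},
    {"travel":[0,0.4,0],"spin":0,"jaw":2},
    {"travel":[0,0.6,0],"spin":0,"jaw":2},
    {"travel":[0,0.7,0],"spin":0,"jaw":2},
    {"travel":[0,0.8,0],"spin":0,"jaw":2},
    {"travel":[0,0.8,0],"spin":0,"jaw":2}
  ]
}}

```text
t: 26.35
tcp_pos: [0.5949, -0.3463, 0.0773]
orientation: [-0.247, 0.247, -0.662, 0.663]
contact_force: [-5.6, 3.5, 14.0]
grip_width: 0.341
```

```bash
python3 - <<'E'
from h import *
st()
E
```

```text
t 26.35 tcp [ 0.5949 -0.3463  0.0773] y [ 0.002 -0.001 -1.   ] z [ 0.655 -0.756  0.002] F [-5.6  3.5 14. ] T [ 0.82  1.33 -0.04] g 0.341 q [-0.58  0.6   1.04 -0.    1.5   0.28]
```

Request:
{"fn": "apply_moves", "kwargs": {
  "series": [
    {"travel":[0,0.1,0],"spin":0,"jaw":2},
    {"travel":[0,0.2,0],"spin":0,"jaw":2},
    {"travel":[0,0.3,0],"spin":0,"jaw":2},
    {"travel":[0,0.3,0],"spin":0,"jaw":2},
    {"travel":[0,0.3,0],"spin":0,"jaw":2}
  ]
}}

```text
t: 26.77
tcp_pos: [0.595, -0.3463, 0.0772]
orientation: [-0.248, 0.246, -0.662, 0.663]
contact_force: [-12.0, 7.9, 25.3]
grip_width: 0.344
```

```bash
python3 - <<'E'
from h import *
st()
E
```

```text
t 26.7667 tcp [ 0.595  -0.3463  0.0772] y [ 0.003 -0.002 -1.   ] z [ 0.655 -0.756  0.003] F [-12.    7.9  25.3] T [ 1.5   2.54 -0.04] g 0.344 q [-0.58  0.6   1.04 -0.    1.5   0.28]
```

Request:
{"fn": "apply_moves", "kwargs": {
  "series": [
    {"travel":[0,-0.5,0],"spin":0,"jaw":2},
    {"travel":[0,-1.2,0],"spin":0,"jaw":2},
    {"travel":[0,-2.5,0],"spin":0,"jaw":2},
    {"travel":[0,-4,0],"spin":0,"jaw":2},
    {"travel":[0,-5,0],"spin":0,"jaw":2},
    {"travel":[0,-5,0],"spin":0,"jaw":2}
  ]
}}

```text
t: 27.27
tcp_pos: [0.5955, -0.3467, 0.1243]
orientation: [-0.248, 0.246, -0.661, 0.664]
contact_force: [1.8, -0.3, -0.4]
grip_width: 0.337
```

```bash
python3 - <<'E'
from h import *
st(); 
plan([[.4719,.0058,.12],[.4719,.0058,.065],[.4719,.0058,.045]],[.656,-.755])
s=cam('side'); im=cv2.cvtColor(s['image'],cv2.COLOR_RGB2BGR)
cv2.imwrite('pics/s_s.png',cv2.resize(np.clip(im[200:340,300:440]*1.4,0,255).astype(np.uint8),None,fx=4,fy=4))
E
```

```text
t 27.2667 tcp [ 0.5955 -0.3467  0.1243] y [ 0.004 -0.003 -1.   ] z [ 0.655 -0.756  0.005] F [ 1.8 -0.3 -0.4] T [0.01 0.01 0.02] g 0.337 q [-0.58  0.57  0.99  0.    1.58  0.28]
-> [0.4719 0.0058 0.12  ] travel [-13.74   0.3  -34.74] len cm 37.4
-> [0.4719 0.0058 0.065 ] travel [-13.73   5.8  -34.77] len cm 37.8
-> [0.4719 0.0058 0.045 ] travel [-13.73   7.8  -34.78] len cm 38.2
spin options [-2.00e-03  3.14e+00] q6 0.276 q1 -0.581
```

View pics/s_s.png

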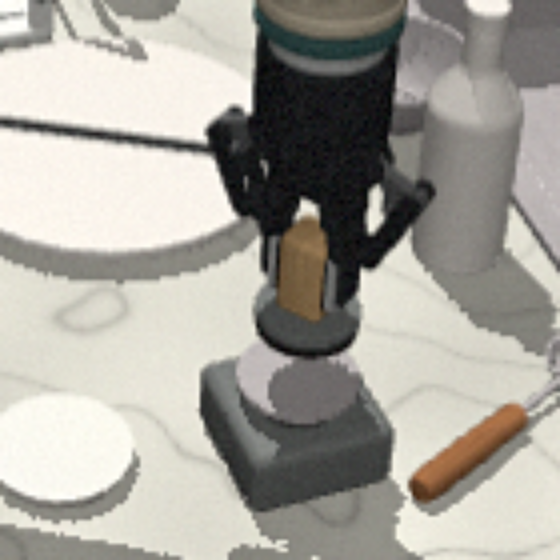

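Request:
{"fn": "apply_moves", "kwargs": {
  "series": [
    {"travel":[-0.6,0,-1.5],"spin":0,"jaw":2},
    {"travel":[-1.6,0,-4],"spin":0,"jaw":2},
    {"travel":[-2.7,0,-7],"spin":0,"jaw":2},
    {"travel":[-3.9,0,-10],"spin":0,"jaw":2},
    {"travel":[-5.1,0.2,-13],"spin":0,"jaw":2},
    {"travel":[-6.3,0.5,-16],"spin":0,"jaw":2},
    {"travel":[-7.5,0.8,-19],"spin":0,"jaw":2},
    {"travel":[-8.7,1.2,-22],"spin":0,"jaw":2},
    {"travel":[-9.9,1.8,-25],"spin":0,"jaw":2},
    {"travel":[-11.1,2.5,-28],"spin":0,"jaw":2},
    {"travel":[-12.3,3.5,-31],"spin":0,"jaw":2},
    {"travel":[-13.2,4.5,-33.5],"spin":0,"jaw":2},
    {"travel":[-13.7,5.5,-34.8],"spin":0,"jaw":2},
    {"travel":[-13.7,5.8,-34.8],"spin":0,"jaw":2},
    {"travel":[-13.7,5.8,-34.8],"spin":0,"jaw":2}
  ]
}}

```text
t: 28.57
tcp_pos: [0.4692, 0.007, 0.0617]
orientation: [0.247, -0.248, 0.663, -0.662]
contact_force: [-0.4, -0.7, -0.4]
grip_width: 0.341
```

```bash
python3 - <<'E'
from h import *
st(); 
plan([[.4719,.0058,.055],[.4719,.0058,.045]],[.656,-.755])
s=cam('side'); im=cv2.cvtColor(s['image'],cv2.COLOR_RGB2BGR)
cv2.imwrite('pics/s_t.png',cv2.resize(np.clip(im[150:290,250:390]*1.4,0,255).astype(np.uint8),None,fx=4,fy=4))
print(proj(s,[.4719,.0058,.04]))
E
```

```text
t 28.5667 tcp [0.4692 0.007  0.0617] y [-0.003 -0.    -1.   ] z [ 0.656 -0.755 -0.002] F [-0.4 -0.7 -0.4] T [-0.06 -0.02  0.02] g 0.341 q [-0.06  0.03  1.77 -0.    1.34  0.79]
-> [0.4719 0.0058 0.055 ] travel [-0.12  0.67  0.27] len cm 0.7
-> [0.4719 0.0058 0.045 ] travel [-0.13  1.67  0.28] len cm 1.7
spin options [-0.     3.142] q6 0.792 q1 -0.064
(np.float64(294.91505878475124), np.float64(224.19982537946117))
```

View pics/s_t.png

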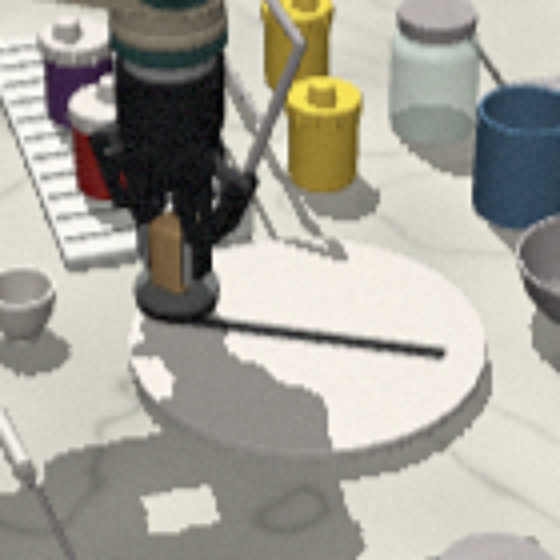

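Request:
{"fn": "apply_moves", "kwargs": {
  "series": [
    {"travel":[0,0.4,0.1],"spin":0,"jaw":2},
    {"travel":[0,0.8,0.1],"spin":0,"jaw":2},
    {"travel":[0,1.2,0.1],"spin":0,"jaw":2},
    {"travel":[0,1.4,0.1],"spin":0,"jaw":2},
    {"travel":[0,1.6,0.1],"spin":0,"jaw":2},
    {"travel":[0,1.6,0.1],"spin":0,"jaw":2},
    {"travel":[0,1.6,0.1],"spin":0,"jaw":2}
  ]
}}

```text
t: 29.2
tcp_pos: [0.4709, 0.0059, 0.0472]
orientation: [0.247, -0.247, 0.663, -0.663]
contact_force: [-0.8, -0.1, -1.4]
grip_width: 0.342
```

```bash
python3 - <<'E'
from h import *
st(); 
E
```

```text
t 29.2 tcp [0.4709 0.0059 0.0472] y [-0.  0. -1.] z [ 0.655 -0.756 -0.   ] F [-0.8 -0.1 -1.4] T [ 0.05 -0.01  0.04] g 0.342 q [-0.07  0.05  1.78  0.    1.31  0.79]
```

Request:
{"fn": "apply_moves", "kwargs": {
  "series": [
    {"travel":[0,0.1,0],"spin":0,"jaw":2},
    {"travel":[0,0.2,0],"spin":0,"jaw":2},
    {"travel":[0,0.3,0],"spin":0,"jaw":2},
    {"travel":[0,0.35,0],"spin":0,"jaw":2},
    {"travel":[0,0.35,0],"spin":0,"jaw":2},
    {"travel":[0,0.35,0],"spin":0,"jaw":2}
  ]
}}

```text
t: 29.7
tcp_pos: [0.4712, 0.006, 0.0453]
orientation: [-0.247, 0.247, -0.662, 0.663]
contact_force: [-7.0, -0.1, 9.6]
grip_width: 0.343
```

```bash
python3 - <<'E'
from h import *
st(); 
s,R=tool(); print((R.T@np.array([.9034,-.4288,0])).round(4))
E
```

```text
t 29.7 tcp [0.4712 0.006  0.0453] y [ 0.001 -0.    -1.   ] z [ 0.655 -0.756  0.   ] F [-7.  -0.1  9.6] T [0.04 1.   0.03] g 0.343 q [-0.07  0.05  1.78 -0.    1.3   0.79]
[-4.020e-01  6.000e-04  9.157e-01]
```

Request:
{"fn": "apply_moves", "kwargs": {
  "series": [
    {"travel":[-0.13,0,0.31],"spin":0,"jaw":2},
    {"travel":[-0.27,0,0.61],"spin":0,"jaw":2},
    {"travel":[-0.4,0,0.92],"spin":0,"jaw":2},
    {"travel":[-0.54,0,1.22],"spin":0,"jaw":2},
    {"travel":[-0.67,0,1.53],"spin":0,"jaw":2},
    {"travel":[-0.8,0,1.83],"spin":0,"jaw":2},
    {"travel":[-0.94,0,2.14],"spin":0,"jaw":2},
    {"travel":[-1.07,0,2.44],"spin":0,"jaw":2},
    {"travel":[-1.21,0,2.75],"spin":0,"jaw":2},
    {"travel":[-1.34,0,3.05],"spin":0,"jaw":2}
  ]
}}

```text
t: 30.53
tcp_pos: [0.5016, -0.0079, 0.0453]
orientation: [0.248, -0.247, 0.663, -0.662]
contact_force: [-5.0, 3.0, 10.1]
grip_width: 0.34
```

```bash
cat >> h.py <<'E'
def seam():
    st(); s,R=tool(); d=s['tcp_pos'][:2]-np.array([.5568,-.0345]); u=np.array([.9034,-.4288]); n=np.array([.4288,.9034])
    print('along mm',(d@u*1000).round(1),'off mm',(d@n*1000).round(1),'to end',(R.T@np.append(u*.094-d,0)*100).round(2),'u',(R.T@np.append(u,0)).round(3))
E
python3 -c "
from h import *
seam()"
```

```text
t 30.5333 tcp [ 0.5016 -0.0079  0.0453] y [ 0.001  0.001 -1.   ] z [ 0.655 -0.756  0.   ] F [-5.   3.  10.1] T [ 0.36  0.76 -0.05] g 0.34 q [-0.09  0.14  1.69  0.    1.31  0.77]
along mm -61.3 off mm 0.3 to end [-6.210e+00  1.000e-02  1.423e+01] u [-0.402  0.001  0.916]
```

Request:
{"fn": "apply_moves", "kwargs": {
  "series": [
    {"travel":[-0.13,0,0.31],"spin":0,"jaw":2},
    {"travel":[-0.27,0,0.61],"spin":0,"jaw":2},
    {"travel":[-0.4,0,0.92],"spin":0,"jaw":2},
    {"travel":[-0.54,0,1.22],"spin":0,"jaw":2},
    {"travel":[-0.67,0,1.53],"spin":0,"jaw":2},
    {"travel":[-0.8,0,1.83],"spin":0,"jaw":2},
    {"travel":[-0.94,0,2.14],"spin":0,"jaw":2},
    {"travel":[-1.07,0,2.44],"spin":0,"jaw":2},
    {"travel":[-1.21,0,2.75],"spin":0,"jaw":2},
    {"travel":[-1.34,0,3.05],"spin":0,"jaw":2},
    {"travel":[-1.47,0,3.36],"spin":0,"jaw":2},
    {"travel":[-1.61,0,3.66],"spin":0,"jaw":2},
    {"travel":[-1.74,0,3.97],"spin":0,"jaw":2},
    {"travel":[-1.88,0,4.27],"spin":0,"jaw":2},
    {"travel":[-2.01,0,4.58],"spin":0,"jaw":2}
  ]
}}

```text
t: 31.78
tcp_pos: [0.5467, -0.0294, 0.0453]
orientation: [0.248, -0.247, 0.663, -0.662]
contact_force: [-4.2, 2.1, 8.7]
grip_width: 0.343
```

```bash
python3 -c "
from h import *
seam()"
```

```text
t 31.7833 tcp [ 0.5467 -0.0294  0.0453] y [ 0.001  0.001 -1.   ] z [ 0.655 -0.756  0.   ] F [-4.2  2.1  8.7] T [0.36 0.69 0.02] g 0.343 q [-0.12  0.26  1.56  0.    1.33  0.73]
along mm -11.3 off mm 0.3 to end [-4.2   0.01  9.65] u [-0.402  0.001  0.916]
```

Steady at ~4 cm/s and 9 N; continue.

Request:
{"fn": "apply_moves", "kwargs": {
  "series": [
    {"travel":[-0.13,0,0.31],"spin":0,"jaw":2},
    {"travel":[-0.27,0,0.61],"spin":0,"jaw":2},
    {"travel":[-0.4,0,0.92],"spin":0,"jaw":2},
    {"travel":[-0.54,0.01,1.22],"spin":0,"jaw":2},
    {"travel":[-0.67,0.01,1.53],"spin":0,"jaw":2},
    {"travel":[-0.8,0.01,1.83],"spin":0,"jaw":2},
    {"travel":[-0.94,0.01,2.14],"spin":0,"jaw":2},
    {"travel":[-1.07,0.02,2.44],"spin":0,"jaw":2},
    {"travel":[-1.21,0.02,2.75],"spin":0,"jaw":2},
    {"travel":[-1.34,0.02,3.05],"spin":0,"jaw":2},
    {"travel":[-1.47,0.02,3.36],"spin":0,"jaw":2},
    {"travel":[-1.61,0.02,3.66],"spin":0,"jaw":2},
    {"travel":[-1.74,0.02,3.97],"spin":0,"jaw":2},
    {"travel":[-1.88,0.02,4.27],"spin":0,"jaw":2},
    {"travel":[-2.01,0.02,4.58],"spin":0,"jaw":2}
  ]
}}

```text
t: 33.03
tcp_pos: [0.5919, -0.0509, 0.0453]
orientation: [0.248, -0.247, 0.663, -0.662]
contact_force: [-5.2, 3.4, 8.4]
grip_width: 0.345
```

```bash
python3 -c "
from h import *
seam()"
```

```text
t 33.0333 tcp [ 0.5919 -0.0509  0.0453] y [ 0.001  0.001 -1.   ] z [ 0.655 -0.756  0.   ] F [-5.2  3.4  8.4] T [ 0.33  0.75 -0.05] g 0.345 q [-0.15  0.38  1.41  0.    1.36  0.71]
along mm 38.8 off mm 0.3 to end [-2.2   0.    5.07] u [-0.402  0.001  0.916]
```

Request:
{"fn": "apply_moves", "kwargs": {
  "series": [
    {"travel":[-0.13,0,0.31],"spin":0,"jaw":2},
    {"travel":[-0.27,0,0.61],"spin":0,"jaw":2},
    {"travel":[-0.4,0,0.92],"spin":0,"jaw":2},
    {"travel":[-0.54,0.01,1.22],"spin":0,"jaw":2},
    {"travel":[-0.67,0.01,1.53],"spin":0,"jaw":2},
    {"travel":[-0.8,0.01,1.83],"spin":0,"jaw":2},
    {"travel":[-0.94,0.01,2.14],"spin":0,"jaw":2},
    {"travel":[-1.07,0.02,2.44],"spin":0,"jaw":2},
    {"travel":[-1.21,0.02,2.75],"spin":0,"jaw":2},
    {"travel":[-1.34,0.02,3.05],"spin":0,"jaw":2},
    {"travel":[-1.47,0.02,3.36],"spin":0,"jaw":2},
    {"travel":[-1.61,0.02,3.66],"spin":0,"jaw":2},
    {"travel":[-1.74,0.02,3.97],"spin":0,"jaw":2},
    {"travel":[-1.88,0.02,4.27],"spin":0,"jaw":2},
    {"travel":[-2.01,0.02,4.58],"spin":0,"jaw":2},
    {"travel":[-2.14,0.02,4.88],"spin":0,"jaw":2},
    {"travel":[-2.28,0.02,5.18],"spin":0,"jaw":2}
  ]
}}

```text
t: 34.45
tcp_pos: [0.6431, -0.0751, 0.0453]
orientation: [-0.248, 0.247, -0.662, 0.663]
contact_force: [-4.7, 2.5, 8.3]
grip_width: 0.345
```

```bash
python3 -c "
from h import *
seam()
plan([[.64,-.075,.1],[.4552,-.3213,.1],[.4552,-.3213,.042]],[.656,-.755])
c=cam('side'); im=cv2.cvtColor(c['image'],cv2.COLOR_RGB2BGR)
cv2.imwrite('pics/s_u.png',cv2.resize(np.clip(im[150:290,280:420]*1.4,0,255).astype(np.uint8),None,fx=4,fy=4))
"
```

```text
t 34.45 tcp [ 0.6431 -0.0751  0.0453] y [ 0.001  0.    -1.   ] z [ 0.655 -0.756  0.001] F [-4.7  2.5  8.3] T [0.35 0.84 0.05] g 0.345 q [-0.17  0.52  1.22  0.    1.4   0.68]
along mm 95.4 off mm 0.3 to end [ 0.08 -0.   -0.11] u [-0.402  0.001  0.916]
-> [ 0.64  -0.075  0.1  ] travel [ 0.22 -5.47 -0.21] len cm 5.5
-> [ 0.4552 -0.3213  0.1   ] travel [30.32 -5.5   6.3 ] len cm 31.4
-> [ 0.4552 -0.3213  0.042 ] travel [30.32  0.3   6.29] len cm 31.0
spin options [-1.00e-03  3.14e+00] q6 0.683 q1 -0.174
```

View pics/s_u.png

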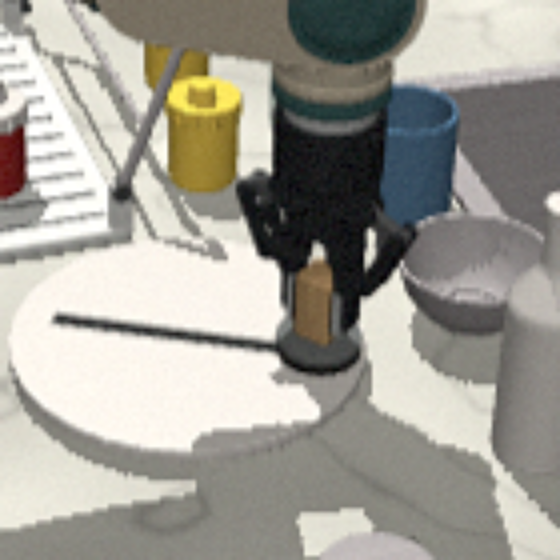

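Request:
{"fn": "apply_moves", "kwargs": {
  "series": [
    {"travel":[0,-0.6,0],"spin":0,"jaw":2},
    {"travel":[0,-2,0],"spin":0,"jaw":2},
    {"travel":[0,-4,0],"spin":0,"jaw":2},
    {"travel":[0.5,-6,0.1],"spin":0,"jaw":2},
    {"travel":[2.5,-6.5,0.5],"spin":0,"jaw":2},
    {"travel":[5.3,-6.5,1.1],"spin":0,"jaw":2},
    {"travel":[8.3,-6.5,1.7],"spin":0,"jaw":2},
    {"travel":[11.3,-6.5,2.3],"spin":0,"jaw":2},
    {"travel":[14.3,-6.5,3],"spin":0,"jaw":2},
    {"travel":[17.3,-6.5,3.6],"spin":0,"jaw":2},
    {"travel":[20.3,-6.5,4.2],"spin":0,"jaw":2},
    {"travel":[23.3,-6.3,4.8],"spin":0,"jaw":2},
    {"travel":[26.3,-5.9,5.4],"spin":0,"jaw":2},
    {"travel":[28.5,-5.2,5.9],"spin":0,"jaw":2},
    {"travel":[29.8,-4.2,6.2],"spin":0,"jaw":2},
    {"travel":[30.3,-3.2,6.3],"spin":0,"jaw":2},
    {"travel":[30.3,-2.5,6.3],"spin":0,"jaw":2},
    {"travel":[30.3,-2.5,6.3],"spin":0,"jaw":2},
    {"travel":[30.3,-2.5,6.3],"spin":0,"jaw":2}
  ]
}}

```text
t: 36.08
tcp_pos: [0.4552, -0.3203, 0.0677]
orientation: [0.247, -0.248, 0.663, -0.662]
contact_force: [0.9, 0.8, -0.5]
grip_width: 0.345
```

```bash
python3 -c "
from h import *
st()
plan([[.4552,-.3213,.0385]],[.656,-.755])
c=cam('side'); im=cv2.cvtColor(c['image'],cv2.COLOR_RGB2BGR)
cv2.imwrite('pics/s_v.png',cv2.resize(np.clip(im[220:340,260:380]*1.4,0,255).astype(np.uint8),None,fx=4.5,fy=4.5))
c=cam('top'); im=cv2.cvtColor(c['image'],cv2.COLOR_RGB2BGR)
cv2.imwrite('pics/t_v.png',cv2.resize(np.clip(im[200:280,420:520]*1.5,0,255).astype(np.uint8),None,fx=5,fy=5))
"
```

```text
t 36.0833 tcp [ 0.4552 -0.3203  0.0677] y [-0.001  0.001 -1.   ] z [ 0.656 -0.755 -0.002] F [ 0.9  0.8 -0.5] T [ 0.02 -0.06  0.  ] g 0.345 q [-0.68  0.26  1.51  0.    1.38  0.18]
-> [ 0.4552 -0.3213  0.0385] travel [0.07 2.92 0.08] len cm 2.9
spin options [-0.     3.141] q6 0.176 q1 -0.68
```

View pics/s_v.png

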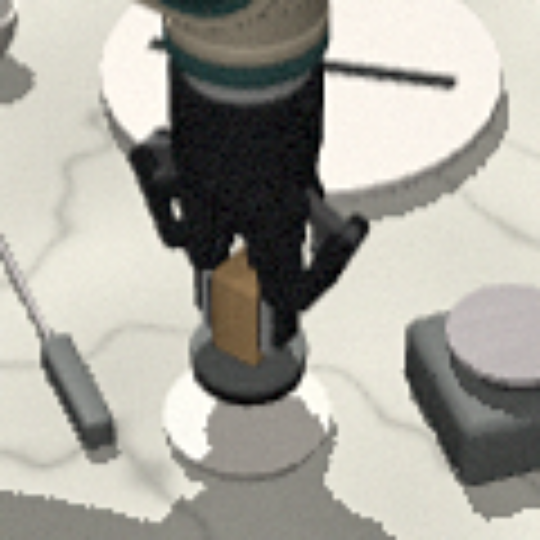

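View pics/t_v.png

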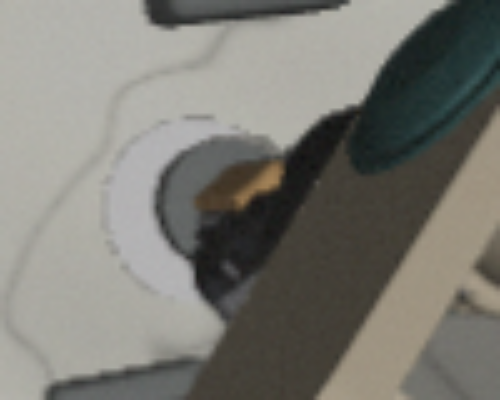

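Request:
{"fn": "apply_moves", "kwargs": {
  "series": [
    {"travel":[0.05,1,0.05],"spin":0,"jaw":2},
    {"travel":[0.05,2,0.05],"spin":0,"jaw":2},
    {"travel":[0.05,2.5,0.05],"spin":0,"jaw":2},
    {"travel":[0.05,2.8,0.05],"spin":0,"jaw":2},
    {"travel":[0.05,3.0,0.05],"spin":0,"jaw":2},
    {"travel":[0.05,3.1,0.05],"spin":0,"jaw":2},
    {"travel":[0.05,3.1,0.05],"spin":0,"jaw":2}
  ]
}}

```text
t: 36.77
tcp_pos: [0.4548, -0.3223, 0.0375]
orientation: [-0.247, 0.247, -0.662, 0.663]
contact_force: [0.8, -0.4, -0.0]
grip_width: 0.34
```

```bash
python3 -c "
from h import *
st()"
```

```text
t 36.7667 tcp [ 0.4548 -0.3223  0.0375] y [ 0. -0. -1.] z [ 0.655 -0.756  0.   ] F [ 0.8 -0.4 -0. ] T [ 0.02 -0.01  0.02] g 0.34 q [-0.68  0.29  1.53  0.    1.32  0.17]
```

Just above or at the rest; settle 1 mm more, release, rise.

Request:
{"fn": "apply_moves", "kwargs": {
  "series": [
    {"travel":[0,0.1,0],"spin":0,"jaw":2},
    {"travel":[0,0.1,0],"spin":0,"jaw":2},
    {"travel":[0,0.1,0],"spin":0,"jaw":2},
    {"travel":[0,0.1,0],"spin":0,"jaw":3.5},
    {"travel":[0,0.1,0],"spin":0,"jaw":4.5},
    {"travel":[0,0.1,0],"spin":0,"jaw":6},
    {"travel":[0,0.1,0],"spin":0,"jaw":7},
    {"travel":[0,0.1,0],"spin":0,"jaw":7},
    {"travel":[0,-2,0],"spin":0,"jaw":7},
    {"travel":[0,-5,0],"spin":0,"jaw":7},
    {"travel":[0,-9,0],"spin":0,"jaw":7},
    {"travel":[0,-13,0],"spin":0,"jaw":7},
    {"travel":[0,-16,0],"spin":0,"jaw":7},
    {"travel":[4,-18,0],"spin":0,"jaw":7},
    {"travel":[7,-18,-2],"spin":0,"jaw":7},
    {"travel":[7,-18,-2],"spin":0,"jaw":7}
  ]
}}

```text
t: 38.1
tcp_pos: [0.385, -0.3547, 0.2189]
orientation: [-0.246, 0.246, -0.662, 0.664]
contact_force: [0.7, 0.8, -1.0]
grip_width: 0.817
```

```bash
python3 -c "
from h import *
st(); lids(.080,.096)
c=cam('side','s_w')
S=cloud(c)
m=(S[...,2]>.079)&(S[...,2]<.09)&(S[...,0]>.4)&(S[...,0]<.5)&(S[...,1]<-.27)&(S[...,1]>-.37)
print('grip top side',S[m].mean(0),m.sum())
c=cam('top','t_w');P=cloud(c)
m=(P[...,2]>.078)&(P[...,2]<.09)&(P[...,0]>.4)&(P[...,0]<.5)&(P[...,1]<-.27)&(P[...,1]>-.37)
print('grip top',P[m].mean(0),m.sum())
im=cv2.cvtColor(c['image'],cv2.COLOR_RGB2BGR)
cv2.imwrite('pics/t_x.png',cv2.resize(np.clip(im[205:275,425:505]*1.5,0,255).astype(np.uint8),None,fx=7,fy=7))
"
```

```text
t 38.1 tcp [ 0.385  -0.3547  0.2189] y [-0.    -0.002 -1.   ] z [ 0.652 -0.758  0.002] F [ 0.7  0.8 -1. ] T [-0.02  0.04  0.02] g 0.817 q [-0.81  0.05  1.43 -0.    1.66  0.05]
lid px [212. 134.] xy 0.7171 0.263 r 0.0267
lid px [170. 159.] xy 0.6523 0.357 r 0.0153
lid px [240. 170.] xy 0.6247 0.197 r 0.0139
lid px [232. 245.] xy 0.4558 0.2147 r 0.0322
lid px [179. 248.] xy 0.449 0.3317 r 0.0331
grip top side [ 0.45445728 -0.32469016  0.08240783] 112
grip top [ 0.45639331 -0.32083907  0.08190706] 167
```

View pics/s_w.png

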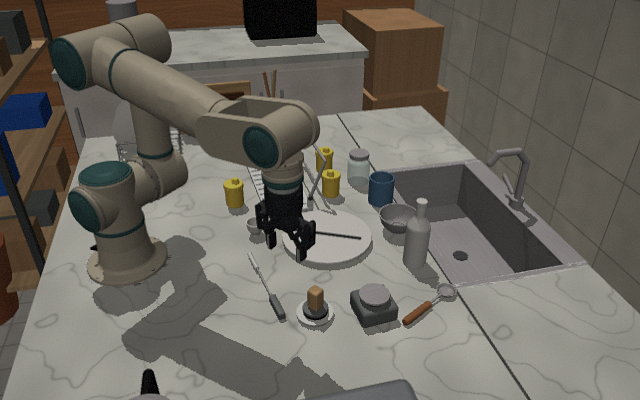

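View pics/t_w.png

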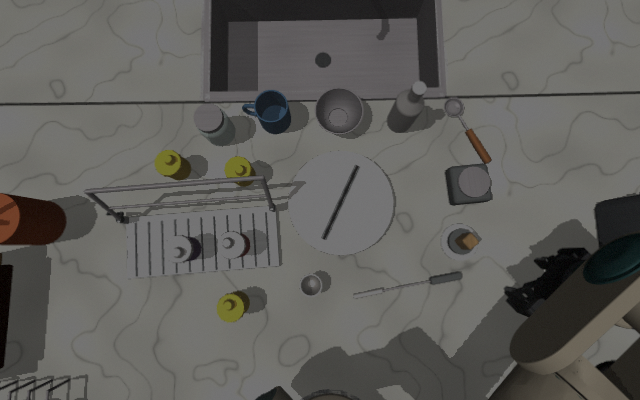

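View pics/t_x.png

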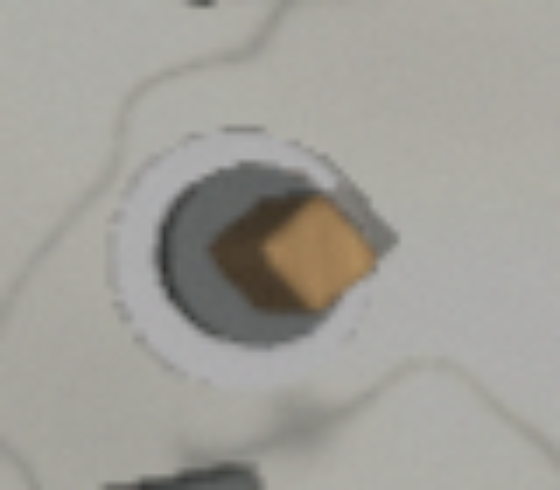

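```bash
python3 -c "
from h import *
print(ctrl.finish_job())"
```

```text
the job is handed in; nothing more can be done
None
```

The job is done and handed in at about 38 s of the 200 s allowed. I opened the stand, moved both cups, pressed the soap plate, scrubbed the seam and put the scrubber back, in that order.

- **Stand:** measured from both cameras just after opening, the frame stood at about 1.92 rad against 1.95 for fully open. In the last pictures the bar is still in the same place.
- **Cups:** two were present, the red and the purple one; I left the yellow look-alikes alone. Both stand upright well inside the tray, at about (0.456, 0.215) and (0.449, 0.332). Neither had moved when I last looked.
- **Soap plate:** the tool stopped going down after about 10 mm of travel, while the upward force on it rose from 14 N to 25 N. I take that as bottomed out. The tool was within 0.2° of vertical.
- **Seam:** I drew the scrubber from −94 mm to +95 mm about the seam's middle at 4 cm/s, with 8–10 N of contact. It stayed within 1 mm of the measured seam line.
- **Scrubber:** it stands upright on its rest, within about 2 mm of the middle. The two cameras disagree by about 4 mm on its y position, against a stated calibration of about 2 mm; they disagreed by 2–3 mm the same way before I picked it up.

**Cup grip width:** the gripper read about 60 mm on the cups instead of the 58 mm body width. I may have caught the edge of the lid, but both cups were carried and set down without trouble.

I saw no sign that the other kitchen things had moved, and the gripper is clear of everything.

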